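Lock the swivel base of the bench vice

TASK

The bench vice has been swung to the angle wanted and only its swivel is still slack: take the larger T-handle wrench from the wooden block, tighten both square-headed lock bolts at the sides of the vice (clockwise from above) until each comes up solid against its stop, then stand the wrench back upright in an empty hole of the block. Turn the bolts with the wrench, keep the fingers off the vice, do not swing the vice off its setting, and leave the smaller wrench, the spray can and the jar alone.

Things in the scene. Friction and masses are not known exactly. Their poses are not given: they have to be found in the camera images.
- vice: Bench vice, blue-grey cast iron, 135 mm high, 96 mm jaws. Origin on the bench on its swivel axis; x from anvil to moving jaw (away from the robot within 0.45 rad), y to its left, z up. Swivels on its foot, held only by 4 N m of friction. Body and jaws stay within 48 mm of its middle line (y); handle bar at x 150 mm, 80 mm to each side. Lock bolts on lugs at x 0, y +72 and -72 mm.
- vice_base: The vice's round foot, fixed to the bench: 176 mm across, 14 mm high, four ears reaching 108 mm from the axis, held down by small dome-headed bolts that are not to be turned. Origin on the bench under its centre.
- vice_jaw (a point): Point on the vice midway between the tops of its jaws: 51 mm along the vice's x from its origin, 134 mm above the bench.
- left_bolt_top (a point): Top centre of the left lock bolt, 48 mm above the bench; axis vertical. Square head, 22 mm across flats and 12 mm high, topped by a 5 mm high chamfer from the full square to a 15 mm circle, which centres a socket up to 4 mm off. Axes are the vice's and do NOT turn with the head: the square's angle is not reported and differs between the bolts. Below it a 40 mm washer, top 31 mm above the bench.
- right_bolt_top (a point): The same for the right lock bolt. A wrench fully on either head has its open end on the washer (31 to 33 mm above the bench); one that has not found the square stays at 42 mm or higher. A head turns with 0.25 N m of friction and comes up solid when tight; it needs 1.2 to 2.2 rad of clockwise turn (from above), not known beforehand. It cannot come out.
- left_bolt (a joint): How far the left bolt is screwed down, m: 0 fully slack, 0.000764 tight against its stop, at the start 0.00006 to 0.00038; 0.000318 m per rad of turn (2 mm a turn). So small that the noise of the reading hides it: feel the torque instead.
- right_bolt (a joint): The same for the right bolt. If the socket snags half on a head and drags it round, easing back a little lets it drop.
- wrench: Larger T-handle wrench, bare steel, 168 mm tall, about 0.45 kg. Origin: centre of the open lower end of its socket; z up the shaft, x along the cross bar. Socket 32 mm square outside, 24 mm square inside (flats along x and y), 22 mm deep: goes over a head when within 5 degrees of it, four ways round. Shaft 14 mm. Cross bar 110 mm long, 16 x 16 mm, centre 160 mm above the origin.
- small_wrench: Smaller T-handle wrench, 136 mm tall, cross bar 76 mm long and 12 mm thick, socket 15 mm square inside: too small for these bolts. Same axes. Stands in the other hole; leave it alone.
- block: Wooden wrench block fixed to the bench, 90 (x) by 200 (y) by 50 mm high, origin under its centre, z up. Two round holes, 56 mm wide, 40 mm deep, at x 0, y +50 and -50 mm; each holds a wrench, upright, socket down, standing on the hole's floor 10 mm above the bench.
- block_hole0 (a point): Centre of the mouth of the hole at y +50 mm, 50 mm above the bench.
- block_hole1 (a point): Centre of the mouth of the hole at y -50 mm, 50 mm above the bench.
- spray_can: Spray can, 52 mm wide, 165 mm high, standing at the robot's right; origin under its centre. Leave it alone.
- jar: Amber jar with a steel lid, 64 mm wide, 75 mm high, standing in the middle; origin under its centre. Leave it alone.
Mind the look-alikes: they are no part of the job. What is shaped like the wrench but green or turquoise is not meant.

How it is judged:
By the outcome, as a careful person would: the job done as asked, in the order asked, and still so for the second after the job is handed in, with the robot touching nothing.
It also fails if it takes over 72 s, if anything falls off the work surface, if the arm or the gripper's body presses on something with over 40 N, if the wrist force passes 120 N, or if a joint passes its speed limit or range.

ROBOT

A 6-joint arm with a two-finger parallel gripper is mounted at the origin on the work surface. World frame = base frame: x ahead of the robot, y to its left, z up, the work surface at z = 0. Lengths are in mm, angles in rad, forces in N, time in s.
With the tool pointing down it reaches from about 275 to 750 mm from the base axis. Payload 10.2 kg.
Tool frame: the origin (TCP) lies between the finger pads; the fingertips stand 25 mm ahead of it and the grasp point (between the pads) lies 6 mm ahead of it; z points along the fingers, y is the line along which they close (so a half turn about z gives the same grasp; the last joint's range is limited). The gripper opens to 85 mm and grips with 20 to 120 N. Pads are 22 mm wide; open, the fingers measure 114 mm over their backs; the gripper's body (76 mm by 85 mm) begins 54 mm behind the grasp point. The pads swing forward as they close: fully open they stand 13 mm farther back than shut.
Start: joints at [0.886, 0.313, 1.498, -0, 1.331, -0.223], TCP at [233.932, 470.007, 219.694] pointing down, gripper open.
Joint ranges: [-2.94, 2.94], [-0.97, 2.17], [0.19, 2.56], [-1.23, 4.37], [0.02, 3.11], [-2.88, 2.88]. Speed limits (rad/s): [2.39, 2.39, 3.01, 3.14, 3.14, 3.14].

INTERFACE

Orientations are given as a unit quaternion [w, x, y, z].
In Python, from rig import ctrl, eyes, finish_job gives the robot as it stands.
- The arm moves only by the tool step_arm, never from a script. Its argument "increments" is a list of rows, each an object of numbers: "dx", "dy", "dz": the shift along the tool's x, y, z in units of 25 mm (1.0 is 25 mm); "wx", "wy", "wz": the turn, a rotation vector about the tool's x, y, z in units of 6 degrees (1.0 is 6 degrees). A call has 1 to 5 rows; each row shifts and turns the commanded pose from where the row before left it, along the tool's axes as they then stand; what a row does not reach is not made up. A row lasts 1/10 s, in which the tool goes at most 50 mm and 8.59 degrees, less where a joint would pass 70% of its speed; a pose out of reach is approached as far as the arm can. A call is refused whole if a number of a shift passes 1 or a number of a turn 1, either way. A call with a gripper value outside its range is refused whole. "fingers" is the finger opening in mm, from 0 to 85.4, set as the call begins (left out, the last holds). The fingers move at their own pace and stop on an object; "squeeze" is the grip in N (left out, the last holds). Time passes only in rows, so rows that do not move let the fingers close. It gives the time, the measured TCP pose, the force, the opening and the grip force at its end, in the units of the state.
- ctrl.sense(): the state, without advancing time (a new reading comes with each control period).
- eyes.capture(name): name is "side" or "top"; returns a dict with "frame" (384x512x3 uint8, blue, green, red), "fx", "fy", "cx", "cy" (pixels), "k1" (the pictures are not rectified: a ray, as slopes to the right and down, at radius r is drawn at 1 + k1 r^2 times it, then the intrinsics apply), "R" (3x3) and "t" (3): a world point X has camera coordinates R X + t. Camera axes: x right, y down, z forward; pixel columns grow to the right and rows downward; lengths in mm; the calibration is good to about 2 mm. A picture is of the moment at which its call begins. There is no depth.
- finish_job(): hands the job in; it is judged then, once.
Trained networks look in the newest picture that a camera, given by its name, has taken for a name from the list of things; names that differ only in an ending like _2 or _b are one class to them, and where a whole thing is asked for, a point or a joint stands for the part that bears it (a point fixed in the world has none). Each returns a list of dicts, best first, with "p" (0 to 1); they miss things now and then, are a little off and sometimes report something else, mostly with a low value. They report only what shows in the picture. A call takes as long as a camera call. They do not tell look-alikes from the thing itself.
- eyes.cut_out(camera, label): "mask" (384x512 bool, what is visible of it).
- eyes.landmark_of(camera, label): "point" ([x, y, z] in mm, in the coordinates of the camera as it stood for that picture, good to about 4 mm: a listed point, or the origin of a listed thing).
The state is a dict: "time_s": time; "joints": joint angles; "dq": joint speeds; "tau": joint torques, N m; "eef_pos": TCP position; "ee_rot": TCP orientation; "force": force on the tool from outside, world axes, zero at the start; "wrist_torque": the same for the moment, N m; "grip_width": opening from 0.0 (shut) to 1.0 (fully open); "grip_force": force on a finger pad.
Only numpy, scipy, OpenCV 4.12 (cv2) and the standard library are available. Lean on these libraries where they do the work, as an engineer would, in place of code of your own. Each camera call takes 0.05 s, during which the arm holds its last target. There are 200 camera calls.

## Working session

There is one attempt and no reset: what is moved stays moved. The work goes in short steps, Python scripts to look and compute and a tool call to move; the robot and the scene stay as the last step left them, time stands still between calls to the robot, and variables do not carry over. Pictures are saved under pics/ and viewed, at most 13 in all, crops included, and the job is handed in when it is done.

Besides the shell and the picture viewer there is one more tool, called after "Call:" as a command line: name --argument value ..., lists and objects as JSON in quotes. step_arm: Moves the arm, as the interface text tells. Its arguments: {"type":"object","properties":{"increments":{"type":"array"},"fingers":{"type":"number"},"squeeze":{"type":"number"}},"required":["increments"]}

```bash
ls; mkdir -p pics
cat > h.py <<'E'
import numpy as np, cv2
from rig import ctrl, eyes, finish_job
def cap(n,save=None):
    c=eyes.capture(n)
    if save: cv2.imwrite('pics/'+save,c['frame'])
    return c
def lm(c,n,l,k=3):
    R=np.array(c['R']);t=np.array(c['t'])
    return [(round(d['p'],2),np.round(R.T@(np.array(d['point'])-t),1)) for d in eyes.landmark_of(n,l)[:k]]
def px(c,X):
    v=np.array(c['R'])@np.array(X,float)+np.array(c['t']);s=v[:2]/v[2];s=s*(1+c['k1']*(s@s))
    return np.array([c['fx']*s[0]+c['cx'],c['fy']*s[1]+c['cy']])
def ray(c,u,v):
    d=np.array([(u-c['cx'])/c['fx'],(v-c['cy'])/c['fy']]);s=d.copy()
    for _ in range(20): s=d/(1+c['k1']*(s@s))
    R=np.array(c['R']);return -R.T@np.array(c['t']),R.T@np.array([s[0],s[1],1])
def atz(c,u,v,z):
    o,d=ray(c,u,v);return o+d*(z-o[2])/d[2]
E
python3 - <<'E'
from h import *
print(ctrl.sense())
for n in('top','side'):
    c=cap(n,n+'0.png');print(n,{k:np.round(c[k],3).tolist() for k in c if k!='frame'})
    for l in['vice','vice_base','vice_jaw','left_bolt_top','right_bolt_top','wrench','small_wrench','block','block_hole0','block_hole1','spray_can','jar']:
        print(l,[(p,x.tolist(),np.round(px(c,x)).tolist()) for p,x in lm(c,n,l)])
E
```

```text
pics
{'time_s': 0.0, 'joints': array([ 8.85619082e-01,  3.13438667e-01,  1.49843750e+00, -2.74021698e-05,
        1.33097458e+00, -2.23440525e-01]), 'dq': array([ 0.00017251, -0.00076766, -0.00035902, -0.00034345, -0.00093602,
        0.00052755]), 'tau': array([ 1.44486232e-03, -4.12267542e+01, -2.59737700e+01, -9.65162440e-05,
        4.21509409e-03, -2.66677731e-06]), 'eef_pos': array([233.7526414 , 469.79196662, 219.14071805]), 'ee_rot': array([-2.64096244e-04,  2.28819709e-01,  9.73468615e-01, -5.71082010e-04]), 'force': array([-0.56799665,  0.82958631, -0.17668062]), 'wrist_torque': array([-0.01049486,  0.0253928 , -0.01873219]), 'grip_force': 0.0, 'grip_width': 0.9995427857407994}
top {'fx': 398.825, 'fy': 398.825, 'cx': 256.131, 'cy': 198.768, 'k1': 0.022, 'R': [[0.006, -1.0, 0.022], [-0.986, -0.01, -0.168], [0.168, -0.021, -0.986]], 't': [-43.838, 435.182, 1140.308]}
vice [(0.9, [493.7, -198.6, 2.0], [307.0, 183.0])]
vice_base [(0.72, [524.5, 244.0, 10.4], [163.0, 170.0]), (0.56, [491.8, -187.9, 4.3], [304.0, 183.0])]
vice_jaw [(0.67, [539.7, -199.6, 134.6], [315.0, 156.0]),
[... 1288 characters left out ...]
]), (0.55, [484.4, -191.1, -3.4], [309.0, 235.0])]
left_bolt_top []
right_bolt_top [(0.6, [480.6, -266.6, 47.1], [327.0, 236.0])]
wrench [(0.74, [236.7, 258.9, 3.0], [159.0, 193.0]), (0.73, [454.4, 396.1, 2.3], [196.0, 154.0]), (0.73, [610.7, 412.7, 2.5], [229.0, 138.0])]
small_wrench [(0.73, [524.4, 244.9, 9.3], [235.0, 163.0])]
block [(0.78, [535.3, 192.3, 0.1], [246.0, 170.0])]
block_hole0 [(0.91, [545.1, 141.0, 55.8], [257.0, 162.0]), (0.81, [523.5, 243.0, 53.7], [234.0, 152.0])]
block_hole1 [(0.91, [545.1, 141.0, 55.8], [257.0, 162.0]), (0.81, [523.5, 243.0, 53.7], [234.0, 152.0])]
spray_can [(0.73, [515.0, -479.3, 1.8], [395.0, 289.0])]
jar [(0.79, [391.6, -5.3, -1.9], [245.0, 215.0])]
```

Run:
```python
import cv2,numpy as np
a=cv2.imread('pics/top0.png');b=cv2.imread('pics/side0.png')
A=cv2.resize(a[110:290,90:420],None,fx=2.4,fy=2.4,interpolation=3)[:, :792]
cv2.imwrite('pics/t1.png',A)
B=cv2.resize(b[80:320,120:440],None,fx=2.4,fy=2.4,interpolation=3);cv2.imwrite('pics/s1.png',B)
```

```text
(no output)
```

View pics/t1.png

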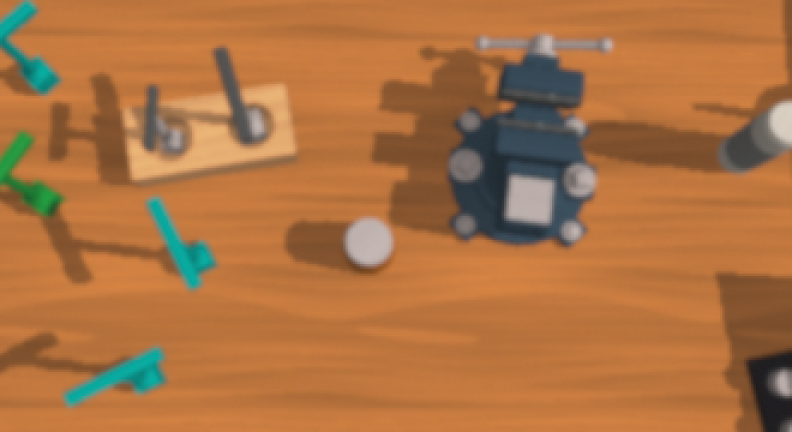

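View pics/s1.png

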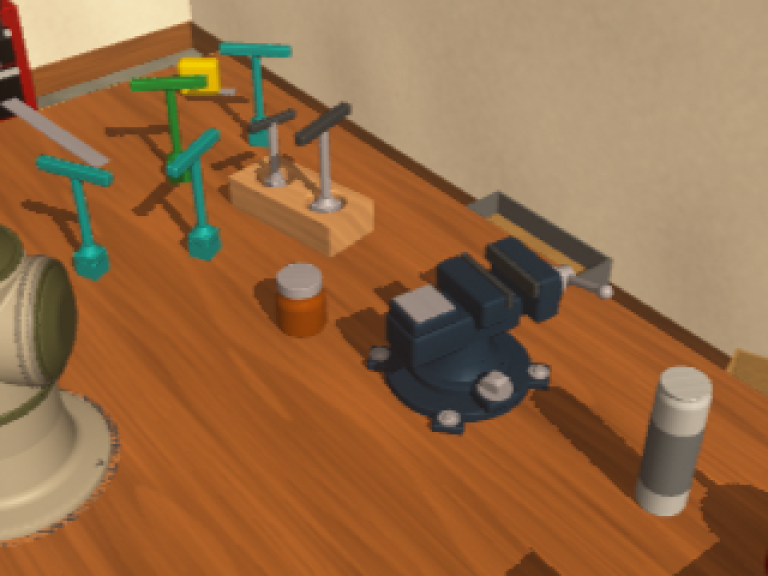

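The top view shows the large wrench in the block's right-hand hole (full-frame px ~192,163) with its bar running roughly along x, and the small wrench at ~(160,167). The vice's lock bolts are at ~(284,179) and ~(332,185), and the jar at ~(243,211). The side view shows the right bolt at ~(326,240), while the left bolt is hidden behind the vice.

Run:
```python
from h import *
c=cap('top');s=cap('side')
def crop(im,u,v,r=16,k=300): return cv2.resize(im[v-r:v+r,u-r:u+r],(k-10,k-10),interpolation=cv2.INTER_CUBIC)
t=c['frame'];f=s['frame']
ims=[crop(t,284,178,13),crop(t,332,185,13),crop(f,326,240,13)]
row=np.hstack([cv2.copyMakeBorder(i,5,5,0,0,0) for i in ims][:2]+[cv2.copyMakeBorder(ims[2],5,5,0,0,0)])
row2=cv2.copyMakeBorder(np.hstack([crop(t,188,150,26),crop(f,253,140,26),crop(t,160,158,26)]),0,0,0,0,0)
cv2.imwrite('pics/z.png',cv2.resize(np.vstack([row,row2]),(783,531))) 
import itertools
for n,cc in(('top',c),('side',s)):
    for l in('wrench','left_bolt_top','right_bolt_top','vice','vice_jaw','block'):
        print(n,l,[x for x in lm(cc,n,l)])
o={n:cc for n,cc in(('top',c),('side',s))}
# wrench mask axis
for l in('wrench','small_wrench'):
  for d in eyes.cut_out('top',l):
    m=d['mask'];ys,xs=np.nonzero(m);print(l,d['p'],m.sum(),xs.min(),xs.max(),ys.min(),ys.max())
```

```text
top wrench [(0.94, array([382.2, 210. ,   1.3])), (0.9, array([453.3, 403.8,   0.9])), (0.75, array([541.2, 147.6,   8.2]))]
top left_bolt_top [(0.47, array([ 496.7, -120.6,   48.4])), (0.3, array([ 539.7, -199.9,  137.6]))]
top right_bolt_top [(0.54, array([ 479.8, -261.9,   49.9]))]
top vice [(0.6, array([ 492.6, -191.9,    3.3]))]
top vice_jaw [(0.61, array([ 541.2, -199.2,  138.1]))]
top block [(0.68, array([535.2, 193.5,  -1.8])), (0.52, array([542.4, 147.6,   9.3])), (0.21, array([ 499.2, -123.1,   49.8]))]
side wrench [(0.86, array([379.9, 205.5,   7.2])), (0.75, array([607.6, 410.8,   2.1])), (0.71, array([450.4, 397.8,   4.2]))]
side left_bolt_top []
side right_bolt_top [(0.53, array([ 478.4, -266.2,   51.9]))]
side vice [(0.68, array([ 489.9, -192.3,    2.1]))]
side vice_jaw [(0.61, array([ 538.9, -200.8,  132. ]))]
side block [(0.88, array([530.7, 193. ,   1. ]))]
wrench 0.95 436 150 180 191 230
wrench 0.82 429 116 157 255 279
wrench 0.71 577 70 114 110 149
wrench 0.65 515 74 114 165 200
wrench 0.57 268 180 200 130 168
small_wrench 0.81 263 148 166 145 174
small_wrench 0.43 703 389 428 152 181
```

View pics/z.png

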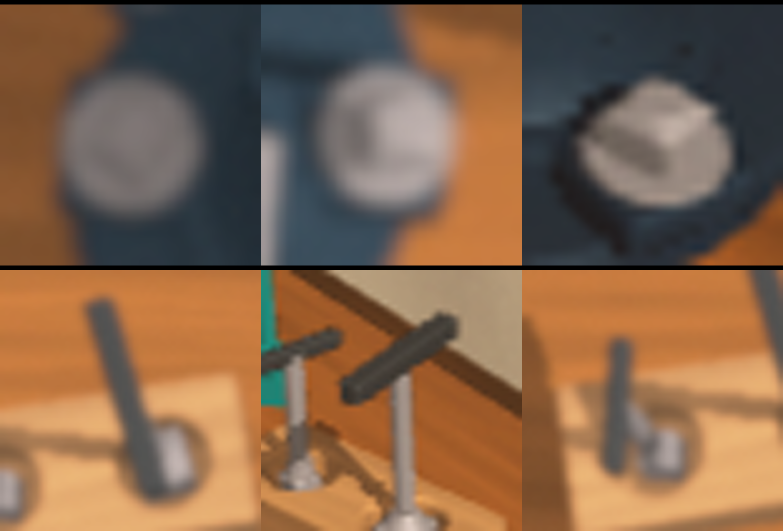

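The zooms show the large wrench's bar from about (182,130) to (192,169) in the top picture. The right bolt's square looks nearly aligned with the image axes, and the left one looks like a faint diamond.

Run:
```python
from h import *
t=cap('top');s=cap('side')
for z in(170,178):
    a=atz(t,181.9,130.4,z);b=atz(t,192.3,169.4,z);print('top',z,a,b,(a+b)/2,np.linalg.norm(a-b),np.arctan2(*(a-b)[[1,0]]))
    a=atz(s,244.3,137.9,z);b=atz(s,265,125,z);print('side',z,a,b,(a+b)/2,np.linalg.norm(a-b),np.arctan2(*(b-a)[[1,0]]))
print('L washer top',atz(t,284.1,179.4,31),'R',atz(t,331.4,185.1,31))
def un(x,y,u0,v0): return ((x)/10.04+u0,(y-4)/10.04+v0)
su=lambda x,y:un(x-522,y,313,227)
print('R washer side',atz(s,*su(655,144),31))
for p in[(590,150),(665,172)]: print(atz(s,*su(*p),31))
# overlay candidates, contrast boosted
tiles=[]
for c,cen in((t,atz(t,284.1,179.4,31)),(t,atz(t,331.4,185.1,31)),(s,atz(s,*su(655,144),31))):
    g=c['frame'].astype(np.uint8);u,v=np.round(px(c,[cen[0],cen[1],40])).astype(int);r=10
    cr=cv2.resize(g[v-r:v+r,u-r:u+r],(260,260),interpolation=cv2.INTER_CUBIC)
    gy=cv2.cvtColor(cr,6).astype(float);m=gy[60:200,60:200];lo,hi=np.percentile(m,[3,97]);gy=np.clip((gy-lo)/(hi-lo)*255,0,255).astype(np.uint8)
    tiles.append(cv2.cvtColor(gy,8))
cv2.imwrite('pics/z2.png',np.hstack(tiles))
```

```text
top 170 [596.69704555 162.39190053 170.        ] [489.77444148 131.23091368 170.        ] [543.23574352 146.8114071  170.        ] 111.37077876163063 0.28358057233143447
side 170 [495.33505652 133.13118275 170.        ] [597.08055623 159.82574745 170.        ] [546.20780638 146.4784651  170.        ] 105.18909875256095 0.2565830097536183
top 178 [593.89948617 161.00454597 178.        ] [487.80900743 130.08606955 178.        ] [540.8542468  145.54530776 178.        ] 110.50403550052674 0.28358057233143474
side 178 [487.49837869 121.40324854 178.        ] [588.10454406 147.79889059 178.        ] [537.80146137 134.60106957 178.        ] 104.01120338338623 0.2565830097536154
L washer top [ 496.32270212 -124.06866702   31.        ] R [ 480.3537245  -265.91819969   31.        ]
R washer side [ 479.98064817 -266.48226171   31.        ]
[ 464.5198206  -257.35096551   31.        ]
[ 474.42156097 -276.26633046   31.        ]
```

View pics/z2.png

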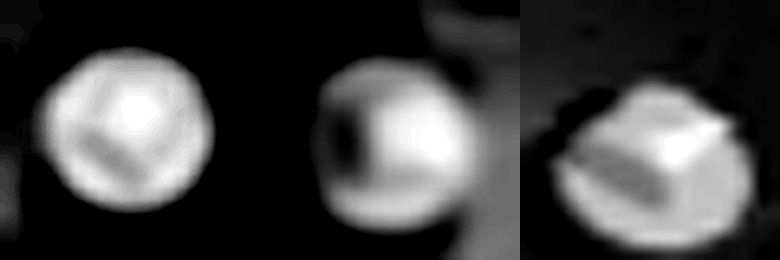

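The contrast-boosted heads place the left bolt at ≈(496,-124) and the right at ≈(480,-266), 143 mm apart, which agrees with the 144 mm given. The square angles are still ambiguous, so I'll fit a small rendered model.

```bash
cat > fit.py <<'E'
from h import *
def fit(c,cen,r=9,S=8):
    u0,v0=np.round(px(c,[*cen,40])).astype(int)-r; n=2*r
    g=cv2.cvtColor(c['frame'],6)[v0:v0+n,u0:u0+n].astype(float)
    C=-np.array(c['R']).T@np.array(c['t'])
    w=None;out=[]
    a=np.linspace(0,2*np.pi,49)[:-1]
    for th in np.radians(np.arange(0,90,3)):
      best=(1e9,)
      for dx in(-2,0,2):
       for dy in(-2,0,2):
        ce=np.array([cen[0]+dx,cen[1]+dy])
        P=lambda L:np.round((np.array([px(c,p) for p in L])-[u0,v0]+.5)*S).astype(np.int32)
        circ=lambda R,z,aa=a:np.c_[ce[0]+R*np.cos(aa),ce[1]+R*np.sin(aa),np.full(len(aa),z)]
        polys=[circ(20,31)]
        cor=[th+np.pi/4+k*np.pi/2 for k in range(4)]
        K=lambda k,z:[*(ce+11*2**.5*np.array([np.cos(cor[k%4]),np.sin(cor[k%4])])),z]
        for k in range(4):
            nrm=cor[k]+np.pi/4
            if (C[:2]-ce)@[np.cos(nrm),np.sin(nrm)]>0: polys.append(np.array([K(k,31),K(k+1,31),K(k+1,43),K(k,43)]))
        for k in range(4):
            polys.append(np.vstack([K(k,43),K(k+1,43),circ(7.5,48,np.linspace(cor[k]+np.pi/2,cor[k],9))]))
        polys.append(circ(7.5,48))
        idm=np.zeros((n*S,n*S),np.uint8)
        for i,p in enumerate(polys): cv2.fillPoly(idm,[P(p)],i+1)
        A=[];wt=None
        for i in range(1,len(polys)+1):
            m=cv2.GaussianBlur((idm==i).astype(np.float32),(0,0),.55*S)
            A.append(cv2.resize(m,(n,n),interpolation=cv2.INTER_AREA).ravel())
        A=np.array(A).T; wt=A.sum(1)>.93
        x,*_=np.linalg.lstsq(np.vstack([A[wt],.05*np.eye(A.shape[1])-.05/A.shape[1]]),np.r_[g.ravel()[wt],np.zeros(A.shape[1])],rcond=None)
        e=np.sqrt(np.mean((A[wt]@x-g.ravel()[wt])**2))
        best=min(best,(e,dx,dy))
      out.append((round(best[0],2),int(round(np.degrees(th))),best[1:]))
    return out
if __name__=='__main__':
    t=cap('top');s=cap('side')
    for nm,c,ce in(('L top',t,(496.3,-124)),('R top',t,(480.3,-266.1)),('R side',s,(480.3,-266.1))):
        o=fit(c,ce);print(nm,[(b,a) for a,b,_ in o],sorted(o)[:3])
E
python3 fit.py
```

```text
L top [(0, np.float64(2.16)), (3, np.float64(2.11)), (6, np.float64(2.12)), (9, np.float64(2.14)), (12, np.float64(2.14)), (15, np.float64(2.12)), (18, np.float64(2.11)), (21, np.float64(2.11)), (24, np.float64(2.08)), (27, np.float64(2.05)), (30, np.float64(2.02)), (33, np.float64(1.96)), (36, np.float64(1.9)), (39, np.float64(1.82)), (42, np.float64(1.75)), (45, np.float64(1.66)), (48, np.float64(1.58)), (51, np.float64(1.53)), (54, np.float64(1.52)), (57, np.float64(1.52)), (60, np.float64(1.58)), (63, np.float64(1.63)), (66, np.float64(1.72)), (69, np.float64(1.82)), (72, np.float64(1.91)), (75, np.float64(1.97)), (78, np.float64(2.03)), (81, np.float64(2.04)), (84, np.float64(2.09)), (87, np.float64(2.08))] [(np.float64(1.52), 54, (2, 2)), (np.float64(1.52), 57, (2, 2)), (np.float64(1.53), 51, (2, 2))]
R top [(0, np.float64(8.55)), (3, np.float64(8.88)), (6, np.float64(8.75)), (9, np.float64(9.17)), (12, np.float64(9.45)), (15, np.float64(9.74)), (18, np.float64(9.89)), (21, np.float64(10.15)), (24, np.float64(10.49)), (27, np.float64(10.67)), (30, np.float64(10.91)), (33, np.fl
[... 692 characters left out ...]
oat64(7.21)), (18, np.float64(8.17)), (21, np.float64(9.21)), (24, np.float64(10.38)), (27, np.float64(11.55)), (30, np.float64(12.29)), (33, np.float64(13.14)), (36, np.float64(13.89)), (39, np.float64(14.3)), (42, np.float64(13.86)), (45, np.float64(13.87)), (48, np.float64(13.53)), (51, np.float64(13.59)), (54, np.float64(13.38)), (57, np.float64(13.38)), (60, np.float64(13.17)), (63, np.float64(12.9)), (66, np.float64(12.51)), (69, np.float64(12.11)), (72, np.float64(11.55)), (75, np.float64(10.97)), (78, np.float64(10.49)), (81, np.float64(9.75)), (84, np.float64(8.75)), (87, np.float64(8.1))] [(np.float64(5.89), 9, (0, 2)), (np.float64(6.13), 6, (0, 2)), (np.float64(6.42), 12, (0, 2))]
```

Call:
step_arm --increments '[{"dz":-0.6}]'

```text
invalid input at $.increments[0]: expected keys dx, dy, dz, wx, wy, wz
```

```bash
cat >> h.py <<'E'
def pose():
    s=ctrl.sense();q=s['ee_rot'];from scipy.spatial.transform import Rotation as Ro
    M=Ro.from_quat([q[1],q[2],q[3],q[0]]).as_matrix()
    return s,np.array(s['eef_pos']),np.arctan2(M[1,1],M[0,1]),M
def plan(wps,step=24):
    """wps: [(x,y,z,yaw)], yaw=tool y angle; prints rows for step_arm"""
    s,p,y,M=pose();print('t',round(s['time_s'],2),'pose',np.round(p,1),'yaw',round(y,3),'q6',round(s['joints'][5],3),'tilt',np.round(M[:2,2],3))
    for w in wps:
        d=np.array(w[:3])-p;dy=w[3]-y;n=max(1,int(np.ceil(max(np.linalg.norm(d)/step,abs(dy)/.104-.01))))
        out=[]
        for i in range(n):
            dd=d/n;c,sn=np.cos(y),np.sin(y)
            r=[dd@[-sn,c,0],dd@[c,sn,0],-dd[2]]
            # tool x = z cross: x = y x z(down)
            X=np.cross([c,sn,0],[0,0,-1]);r[0]=dd@X
            out.append([round(v/25,2) for v in r]+[round(-dy/n/.104720,2)]);y+=dy/n
        p=np.array(w[:3])
        print('to',w,n,'rows dx dy dz wz:');
        o=None;k=0
        for r in out: print('  ',r)
E
python3 - <<'E'
from h import *
print(pose()[3].round(2))
plan([(234,470,262,1.109),(543,147,262,1.841)])
E
```

```text
[[-0.9   0.45 -0.  ]
 [ 0.45  0.9  -0.  ]
 [-0.   -0.   -1.  ]]
t 2.3 pose [233.9 470.  219.7] yaw 1.109 q6 -0.223 tilt [-0. -0.]
to (234, 470, 262, 1.109) 2 rows dx dy dz wz:
   [np.float64(-0.0), np.float64(0.0), np.float64(-0.85), np.float64(-0.0)]
   [np.float64(-0.0), np.float64(0.0), np.float64(-0.85), np.float64(-0.0)]
to (543, 147, 262, 1.841) 19 rows dx dy dz wz:
   [np.float64(-0.89), np.float64(-0.32), np.float64(-0.0), np.float64(-0.37)]
   [np.float64(-0.87), np.float64(-0.35), np.float64(-0.0), np.float64(-0.37)]
   [np.float64(-0.86), np.float64(-0.39), np.float64(-0.0), np.float64(-0.37)]
   [np.float64(-0.84), np.float64(-0.42), np.float64(-0.0), np.float64(-0.37)]
   [np.float64(-0.83), np.float64(-0.45), np.float64(-0.0), np.float64(-0.37)]
   [np.float64(-0.81), np.float64(-0.48), np.float64(-0.0), np.float64(-0.37)]
   [np.float64(-0.79), np.float64(-0.51), np.float64(-0.0), np.float64(-0.37)]
   [np.float64(-0.77), np.float64(-0.54), np.float64(-0.0), np.float64(-0.37)]
   [np.float64(-0.75), np.float64(-0.57), np.float64(-0.0), np.float64(-0.37)]
   [np.float64(-0.72), np.float64(-0.6), np.float64(-0.0), np.float64(-0.37)]
   [np.float64(-0.7), np.float64(-0.63), np.float64(-0.0), np.float64(-0.37)]
   [np.float64(-0.68), np.float64(-0.65), np.float64(-0.0), np.float64(-0.37)]
   [np.float64(-0.65), np.float64(-0.68), np.float64(-0.0), np.float64(-0.37)]
   [np.float64(-0.62), np.float64(-0.7), np.float64(-0.0), np.float64(-0.37)]
   [np.float64(-0.6), np.float64(-0.73), np.float64(-0.0), np.float64(-0.37)]
   [np.float64(-0.57), np.float64(-0.75), np.float64(-0.0), np.float64(-0.37)]
   [np.float64(-0.54), np.float64(-0.77), np.float64(-0.0), np.float64(-0.37)]
   [np.float64(-0.51), np.float64(-0.79), np.float64(-0.0), np.float64(-0.37)]
   [np.float64(-0.48), np.float64(-0.81), np.float64(-0.0), np.float64(-0.37)]
```

Call:
step_arm --increments '[{"dx":0,"dy":0,"dz":-0.85,"wx":0,"wy":0,"wz":0},{"dx":0,"dy":0,"dz":-0.85,"wx":0,"wy":0,"wz":0},{"dx":-0.89,"dy":-0.32,"dz":0,"wx":0,"wy":0,"wz":0},{"dx":-0.89,"dy":-0.32,"dz":0,"wx":0,"wy":0,"wz":0},{"dx":-0.89,"dy":-0.32,"dz":0,"wx":0,"wy":0,"wz":0}]'

```text
time_s: 2.8
eef_pos: [283.4, 418.2, 262.3]
ee_rot: [0.0, 0.229, 0.974, 0.0]
force: [-0.1, -0.6, -0.3]
grip_width: 1.004
grip_force: 0.0
```

Call:
step_arm --increments '[{"dx":-0.89,"dy":-0.32,"dz":0,"wx":0,"wy":0,"wz":0},{"dx":-0.89,"dy":-0.32,"dz":0,"wx":0,"wy":0,"wz":0},{"dx":-0.89,"dy":-0.32,"dz":0,"wx":0,"wy":0,"wz":0},{"dx":-0.89,"dy":-0.32,"dz":0,"wx":0,"wy":0,"wz":0},{"dx":-0.89,"dy":-0.32,"dz":0,"wx":0,"wy":0,"wz":0}]'

```text
time_s: 3.3
eef_pos: [365.4, 332.7, 262.3]
ee_rot: [0.0, 0.229, 0.973, 0.0]
force: [-0.3, -0.0, -0.1]
grip_width: 0.997
grip_force: 0.0
```

Call:
step_arm --increments '[{"dx":-0.89,"dy":-0.32,"dz":0,"wx":0,"wy":0,"wz":0},{"dx":-0.89,"dy":-0.32,"dz":0,"wx":0,"wy":0,"wz":0},{"dx":-0.89,"dy":-0.32,"dz":0,"wx":0,"wy":0,"wz":0},{"dx":-0.89,"dy":-0.32,"dz":0,"wx":0,"wy":0,"wz":0},{"dx":-0.89,"dy":-0.32,"dz":0,"wx":0,"wy":0,"wz":0}]'

```text
time_s: 3.8
eef_pos: [447.2, 247.2, 262.3]
ee_rot: [0.0, 0.229, 0.973, 0.0]
force: [-0.1, 0.1, 0.2]
grip_width: 0.999
grip_force: 0.0
```

Call:
step_arm --increments '[{"dx":-0.89,"dy":-0.32,"dz":0,"wx":0,"wy":0,"wz":0},{"dx":-0.89,"dy":-0.32,"dz":0,"wx":0,"wy":0,"wz":0},{"dx":-0.89,"dy":-0.32,"dz":0,"wx":0,"wy":0,"wz":0},{"dx":-0.89,"dy":-0.32,"dz":0,"wx":0,"wy":0,"wz":0},{"dx":-0.89,"dy":-0.32,"dz":0,"wx":0,"wy":0,"wz":0}]'

```text
time_s: 4.3
eef_pos: [528.9, 161.9, 262.2]
ee_rot: [0.0, 0.229, 0.973, 0.0]
force: [0.5, 0.4, 1.1]
grip_width: 0.994
grip_force: 0.0
```

Call:
step_arm --increments '[{"dx":-0.89,"dy":-0.32,"dz":0,"wx":0,"wy":0,"wz":-1},{"dx":0,"dy":0,"dz":0,"wx":0,"wy":0,"wz":-1},{"dx":0,"dy":0,"dz":0,"wx":0,"wy":0,"wz":-1},{"dx":0,"dy":0,"dz":0,"wx":0,"wy":0,"wz":-1},{"dx":0,"dy":0,"dz":0,"wx":0,"wy":0,"wz":-1}]'

```text
time_s: 4.8
eef_pos: [544.7, 145.5, 262.1]
ee_rot: [-0.0, -0.033, 0.999, 0.0]
force: [-0.3, -0.2, 1.0]
grip_width: 1.002
grip_force: 0.0
```

Call:
step_arm --increments '[{"dx":0,"dy":0,"dz":0,"wx":0,"wy":0,"wz":-1},{"dx":0,"dy":0,"dz":0,"wx":0,"wy":0,"wz":-1},{"dx":0,"dy":0,"dz":0,"wx":0,"wy":0,"wz":0},{"dx":0,"dy":0,"dz":0,"wx":0,"wy":0,"wz":0}]'

```text
time_s: 5.2
eef_pos: [544.7, 145.6, 262.2]
ee_rot: [-0.0, -0.134, 0.991, 0.0]
force: [-0.0, -0.3, 0.1]
grip_width: 1.003
grip_force: 0.0
```

Run:
```python
from h import *
plan([(543,147,176,1.841)])
c=cap('side','s2.png')
cv2.imwrite('pics/s2z.png',cv2.resize(c['frame'][60:190,190:330],None,fx=4,fy=4,interpolation=2))
```

```text
t 5.2 pose [544.7 145.6 262.2] yaw 1.839 q6 -1.786 tilt [-0. -0.]
to (543, 147, 176, 1.841) 4 rows dx dy dz wz:
   [np.float64(0.01), np.float64(0.02), np.float64(0.86), np.float64(-0.0)]
   [np.float64(0.01), np.float64(0.02), np.float64(0.86), np.float64(-0.0)]
   [np.float64(0.01), np.float64(0.02), np.float64(0.86), np.float64(-0.0)]
   [np.float64(0.01), np.float64(0.02), np.float64(0.86), np.float64(-0.0)]
```

View pics/s2z.png

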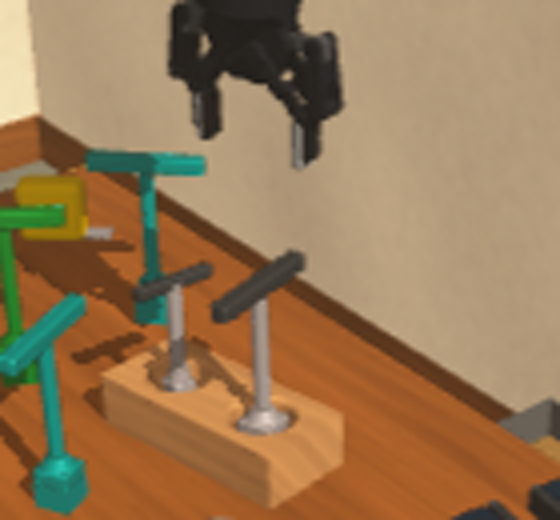

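The gripper stands above the larger wrench at crop px (250,90), with the bar at (260,285). The fingers will straddle the bar, so I'm descending.

Call:
step_arm --increments '[{"dx":0.01,"dy":0.02,"dz":0.86,"wx":0,"wy":0,"wz":0},{"dx":0.01,"dy":0.02,"dz":0.86,"wx":0,"wy":0,"wz":0},{"dx":0.01,"dy":0.02,"dz":0.86,"wx":0,"wy":0,"wz":0},{"dx":0.01,"dy":0.02,"dz":0.86,"wx":0,"wy":0,"wz":0},{"dx":0,"dy":0,"dz":0,"wx":0,"wy":0,"wz":0}]'

```text
time_s: 5.75
eef_pos: [541.9, 147.1, 173.7]
ee_rot: [-0.003, -0.134, 0.991, 0.0]
force: [0.5, -0.8, 0.4]
grip_width: 0.999
grip_force: 0.0
```

Call:
step_arm --increments '[{"dx":0,"dy":0,"dz":0,"wx":0,"wy":0,"wz":0},{"dx":0,"dy":0,"dz":0,"wx":0,"wy":0,"wz":0},{"dx":0,"dy":0,"dz":0,"wx":0,"wy":0,"wz":0},{"dx":0,"dy":0,"dz":0,"wx":0,"wy":0,"wz":0},{"dx":0,"dy":0,"dz":0,"wx":0,"wy":0,"wz":0}]' --fingers 8 --squeeze 80

```text
time_s: 6.25
eef_pos: [543.3, 147.2, 176.6]
ee_rot: [0.0, -0.135, 0.991, -0.0]
force: [-0.5, 0.3, 1.4]
grip_width: 0.143
grip_force: 0.0
```

Call:
step_arm --increments '[{"dx":0,"dy":0,"dz":0,"wx":0,"wy":0,"wz":0},{"dx":0,"dy":0,"dz":0,"wx":0,"wy":0,"wz":0},{"dx":0,"dy":0,"dz":-0.4,"wx":0,"wy":0,"wz":0},{"dx":0,"dy":0,"dz":0,"wx":0,"wy":0,"wz":0}]'

```text
time_s: 6.65
eef_pos: [543.9, 147.3, 187.8]
ee_rot: [0.001, -0.135, 0.991, -0.0]
force: [-0.2, -0.3, 0.1]
grip_width: 0.089
grip_force: 0.0
```

Run:
```python
from h import *
c=cap('side');t=cap('top')
a=cv2.resize(c['frame'][90:190,205:305],(390,390),interpolation=2);b=cv2.resize(t['frame'][100:200,140:240],(390,390),interpolation=2)
cv2.imwrite('pics/s3.png',np.hstack([a,b]))
print(pose()[1], ctrl.sense()['grip_width'],px(c,pose()[1]),px(t,pose()[1]))
```

```text
[543.35017447 147.25313888 186.63268752] 0.09665946481106326 [253.85701156 126.86961573] [185.94931447 147.86558388]
```

View pics/s3.png

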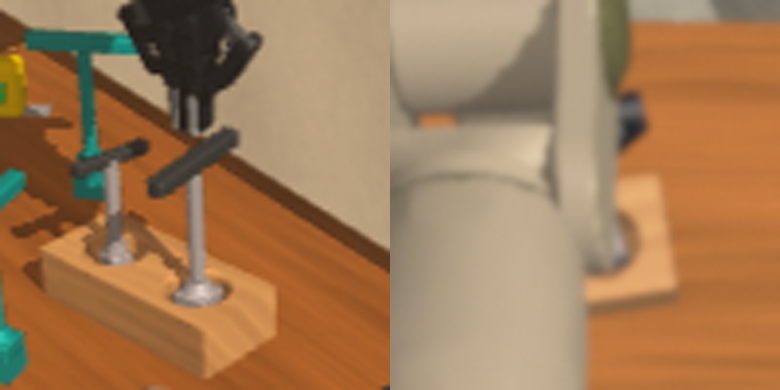

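The side view shows the closed fingertips at about (254,123). They sit above or behind the bar at (255,131), which hasn't moved, so the grasp missed. Next I compare where the tips project with where they should be.

Run:
```python
from h import *
c=cap('side','s4.png')
s,p,y,M=pose()
print(s['joints'],p)
for d in(0,12,25): print('now',d,px(c,p+M[:,2]*d))
for d in(0,12,25):
  q=np.array([544.7,145.6,262.2-d]);print('before',d,px(c,q),px(c,q+[0,0,0]+50*np.array([np.cos(1.839),np.sin(1.839),0])),px(c,q-50*np.array([np.cos(1.839),np.sin(1.839),0])))
print('bar',px(c,[543,147,170]),px(c,[543,147,178]), 'hole',px(c,[541,147,50]))
for l in('wrench','block_hole0','block'): print(lm(c,'side',l,6))
```

```text
[ 5.65276544e-02  4.22047917e-01  1.43181379e+00 -1.57191169e-05
  1.28751806e+00 -1.78549390e+00] [543.18157265 147.21955064 186.31756029]
now 0 [253.82350944 126.97765171]
now 12 [253.94109338 130.31509836]
now 25 [254.06720023 133.89440739]
before 0 [253.76435881 105.13771663] [241.29581494 101.08386456] [266.68379999 109.33850538]
before 12 [253.88528995 108.69050514] [241.47580626 104.59481345] [266.74124479 112.93387406]
before 25 [254.01494595 112.49956776] [241.66882094 108.3597019 ] [266.80281982 116.78786351]
bar [253.97687362 131.5516914 ] [253.8992869  129.33768588] hole [254.60271848 163.33174967]
[(0.78, array([379.4, 205.4,   3.5])), (0.73, array([543.9, 149. ,  13.8])), (0.67, array([451.3, 398.7,   2.6])), (0.63, array([236. , 259.6,   3.7])), (0.58, array([610.9, 413.8,   4.5]))]
[(0.84, array([542.2, 140.2,  51.9])), (0.81, array([522.5, 241.7,  52.3]))]
[(0.78, array([ 5.352e+02,  1.905e+02, -4.000e-01]))]
```

Run:
```python
from h import *
t=cap('top');c=cap('side')
a=cv2.imread('pics/top0.png');b=cv2.imread('pics/side0.png')
p=np.array([233.9,470,219.7])
yv=np.array([np.cos(1.109),np.sin(1.109),0])
for cc,im in((t,a),(c,b)):
    for d in(0,12,25):
        print(d,px(cc,p-[0,0,d]),px(cc,p-[0,0,d]+48*yv),px(cc,p-[0,0,d]-48*yv))
def cr(im,u,v,r=50):
    u=int(u);v=int(v);im=cv2.copyMakeBorder(im,100,100,100,100,0);return cv2.resize(im[v+100-r:v+100+r,u+100-r:u+100+r],(390,390),interpolation=2)
pt=px(t,p);ps=px(c,p);print(pt,ps)
cv2.imwrite('pics/st.png',np.hstack([cr(a,*pt),cr(b,*ps)]))
print('dark bit',atz(t,201.5,130.8,220),atz(t,201.5,130.8,260))
```

```text
0 [ 42.412451   267.47945526] [ 24.82613734 258.30991851] [ 60.04766035 276.69303513]
12 [ 44.95046895 267.46745449] [ 27.57948517 258.41065422] [ 62.36977181 276.56742982]
25 [ 47.62956754 267.45490728] [ 30.48589093 258.5171313 ] [ 64.82093886 276.43494531]
0 [119.21050378 109.86137687] [120.14509611 103.6063018 ] [118.22737274 116.44231303]
12 [119.95627264 113.18222946] [120.86814609 106.87394893] [118.99727485 119.81755084]
25 [120.75636397 116.7448165 ] [121.64405101 110.38030712] [119.82304749 123.43755899]
[ 42.412451   267.47945526] [119.21050378 109.86137687]
dark bit [578.89575636 103.93864591 220.        ] [564.92090668  99.03806866 260.        ]
```

View pics/st.png

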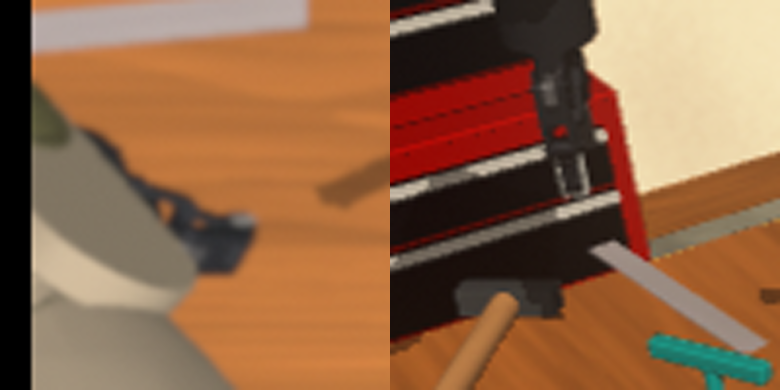

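At the start, both pictures show the fingertips about 38 mm higher than the reported TCP implies: px (116,110) against a predicted (119,120) in side, and (58,276) against (62,277) in top. The current pose shows the same offset. So I'll reopen and grasp about 38 mm lower, watching the force.

Call:
step_arm --increments '[{"dx":0,"dy":0,"dz":-0.4,"wx":0,"wy":0,"wz":0},{"dx":0,"dy":0,"dz":0,"wx":0,"wy":0,"wz":0},{"dx":0,"dy":0,"dz":0,"wx":0,"wy":0,"wz":0},{"dx":0,"dy":0,"dz":0,"wx":0,"wy":0,"wz":0},{"dx":0,"dy":0,"dz":0,"wx":0,"wy":0,"wz":0}]' --fingers 80

```text
time_s: 7.55
eef_pos: [543.1, 147.2, 196.0]
ee_rot: [-0.0, -0.135, 0.991, 0.0]
force: [-0.3, 0.4, -0.3]
grip_width: 0.924
grip_force: 0.0
```

Call:
step_arm --increments '[{"dx":0,"dy":0,"dz":0.6,"wx":0,"wy":0,"wz":0},{"dx":0,"dy":0,"dz":0.6,"wx":0,"wy":0,"wz":0},{"dx":0,"dy":0,"dz":0.6,"wx":0,"wy":0,"wz":0},{"dx":0,"dy":0,"dz":0.4,"wx":0,"wy":0,"wz":0},{"dx":0,"dy":0,"dz":0,"wx":0,"wy":0,"wz":0}]'

```text
time_s: 8.05
eef_pos: [542.6, 147.2, 139.9]
ee_rot: [-0.001, -0.135, 0.991, 0.0]
force: [0.0, -0.1, 0.6]
grip_width: 0.933
grip_force: 0.0
```

Run:
```python
from h import *
c=cap('side');s=ctrl.sense();print(s['eef_pos'],s['force'],s['grip_width'])
cv2.imwrite('pics/s5.png',cv2.resize(c['frame'][90:190,195:315],None,fx=5,fy=5,interpolation=2))
```

```text
[543.06334558 147.196842   140.97289531] [-0.46766776 -0.6214405   0.55693698] 0.9372530233220602
```

View pics/s5.png

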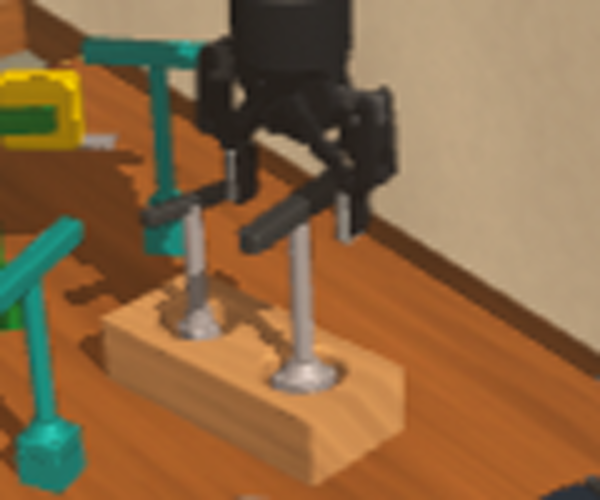

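The bar at (290,205) now lies between the pads at (232,170) and (345,215), and the small wrench is untouched. Closing.

Call:
step_arm --increments '[{"dx":0,"dy":0,"dz":0,"wx":0,"wy":0,"wz":0},{"dx":0,"dy":0,"dz":0,"wx":0,"wy":0,"wz":0},{"dx":0,"dy":0,"dz":0,"wx":0,"wy":0,"wz":0},{"dx":0,"dy":0,"dz":0,"wx":0,"wy":0,"wz":0},{"dx":0,"dy":0,"dz":0,"wx":0,"wy":0,"wz":0}]' --fingers 5 --squeeze 100

```text
time_s: 8.6
eef_pos: [543.4, 147.1, 141.7]
ee_rot: [0.0, -0.135, 0.991, -0.0]
force: [-0.1, -0.9, 3.2]
grip_width: 0.165
grip_force: 97.7
```

Call:
step_arm --increments '[{"dx":0,"dy":0,"dz":0,"wx":0,"wy":0,"wz":0},{"dx":0,"dy":0,"dz":0,"wx":0,"wy":0,"wz":0},{"dx":0,"dy":0,"dz":-0.4,"wx":0,"wy":0,"wz":0},{"dx":0,"dy":0,"dz":0,"wx":0,"wy":0,"wz":0}]'

```text
time_s: 9.0
eef_pos: [543.4, 147.4, 151.9]
ee_rot: [0.0, -0.135, 0.991, 0.0]
force: [-0.2, -0.2, -4.8]
grip_width: 0.166
grip_force: 97.7
```

Run:
```python
from h import *
s=ctrl.sense();print(s['eef_pos'],s['force'],s['grip_width'],s['grip_force'],s['wrist_torque'])
c=cap('side');print(lm(c,'side','wrench',6));print(px(c,[543,147,180]))
# bar ends in picture, dark pixels
```

```text
[543.40239189 147.35655671 151.90510759] [-0.24942014 -0.23087961 -4.79695832] 0.16595444383104244 97.66085028648376 [ 0.01784487 -0.03202025 -0.02944332]
[(0.83, array([544.2, 148. ,  22.2])), (0.81, array([378.9, 208.6,   4.6])), (0.79, array([453.7, 397.5,   4.6])), (0.79, array([236.7, 258.5,   1.6])), (0.65, array([611. , 410.3,   2.7])), (0.57, array([ 485.5, -193.1,    0.7]))]
[253.87981193 128.7819475 ]
```

Call:
step_arm --increments '[{"dx":0,"dy":0,"dz":-0.93,"wx":0,"wy":0,"wz":0},{"dx":0,"dy":0,"dz":-0.93,"wx":0,"wy":0,"wz":0},{"dx":0,"dy":0,"dz":-0.93,"wx":0,"wy":0,"wz":0},{"dx":0,"dy":0,"dz":-0.93,"wx":0,"wy":0,"wz":0},{"dx":0,"dy":0,"dz":0,"wx":0,"wy":0,"wz":0}]'

```text
time_s: 9.6
eef_pos: [544.1, 147.3, 246.6]
ee_rot: [0.002, -0.135, 0.991, -0.0]
force: [0.4, 1.1, -3.3]
grip_width: 0.17
grip_force: 98.2
```

Call:
step_arm --increments '[{"dx":0.2,"dy":-0.4,"dz":0,"wx":0,"wy":0,"wz":0},{"dx":0.39,"dy":-0.83,"dz":0,"wx":0,"wy":0,"wz":0},{"dx":0.39,"dy":-0.83,"dz":0,"wx":0,"wy":0,"wz":0},{"dx":0.39,"dy":-0.83,"dz":0,"wx":0,"wy":0,"wz":0},{"dx":0.39,"dy":-0.83,"dz":0,"wx":0,"wy":0,"wz":0}]'

```text
time_s: 10.1
eef_pos: [524.5, 44.4, 242.1]
ee_rot: [-0.002, -0.135, 0.991, 0.0]
force: [0.4, 0.2, -3.9]
grip_width: 0.166
grip_force: 98.0
```

Call:
step_arm --increments '[{"dx":0.39,"dy":-0.83,"dz":0,"wx":0,"wy":0,"wz":0},{"dx":0.39,"dy":-0.83,"dz":0,"wx":0,"wy":0,"wz":0},{"dx":0.39,"dy":-0.83,"dz":0,"wx":0,"wy":0,"wz":0},{"dx":0.39,"dy":-0.83,"dz":0,"wx":0,"wy":0,"wz":0},{"dx":0.39,"dy":-0.83,"dz":0,"wx":0,"wy":0,"wz":0}]'

```text
time_s: 10.6
eef_pos: [505.2, -68.4, 242.2]
ee_rot: [-0.002, -0.135, 0.991, 0.001]
force: [0.9, 0.0, -4.8]
grip_width: 0.16
grip_force: 98.0
```

Call:
step_arm --increments '[{"dx":0.39,"dy":-0.83,"dz":0,"wx":0,"wy":0,"wz":0},{"dx":0.39,"dy":-0.83,"dz":0,"wx":0,"wy":0,"wz":0},{"dx":0.2,"dy":-0.43,"dz":0,"wx":0,"wy":0,"wz":0},{"dx":0,"dy":0,"dz":0,"wx":0,"wy":0,"wz":0.8},{"dx":0,"dy":0,"dz":0,"wx":0,"wy":0,"wz":0.8}]'

```text
time_s: 11.1
eef_pos: [496.2, -124.3, 242.9]
ee_rot: [-0.001, -0.05, 0.999, 0.001]
force: [-0.0, 0.2, -4.5]
grip_width: 0.166
grip_force: 98.1
```

Call:
step_arm --increments '[{"dx":0,"dy":0,"dz":0,"wx":0,"wy":0,"wz":1},{"dx":0,"dy":0,"dz":0,"wx":0,"wy":0,"wz":1},{"dx":0,"dy":0,"dz":0,"wx":0,"wy":0,"wz":1},{"dx":0,"dy":0,"dz":0,"wx":0,"wy":0,"wz":1},{"dx":0,"dy":0,"dz":0,"wx":0,"wy":0,"wz":1}]'

```text
time_s: 11.6
eef_pos: [496.4, -123.8, 242.9]
ee_rot: [-0.001, 0.21, 0.978, 0.0]
force: [0.3, -0.3, -4.9]
grip_width: 0.163
grip_force: 98.2
```

Call:
step_arm --increments '[{"dx":0,"dy":0,"dz":0,"wx":0,"wy":0,"wz":1},{"dx":0,"dy":0,"dz":0,"wx":0,"wy":0,"wz":1},{"dx":0,"dy":0,"dz":0,"wx":0,"wy":0,"wz":0},{"dx":0,"dy":0,"dz":0,"wx":0,"wy":0,"wz":0}]'

```text
time_s: 12.0
eef_pos: [496.6, -124.0, 243.5]
ee_rot: [-0.001, 0.308, 0.951, 0.0]
force: [-0.5, 0.3, -3.6]
grip_width: 0.163
grip_force: 98.1
```

Run:
```python
from h import *
plan([(496.3,-124,185,0.942)])
t=cap('top');c=cap('side','s6.png')
for n,cc in(('top',t),('side',c)):
  for l in('wrench','left_bolt_top'): print(n,l,lm(cc,n,l,6))
s=ctrl.sense();print(s['wrist_torque'],s['force'])
cv2.imwrite('pics/s6z.png',np.hstack([cv2.resize(x['frame'][v-50:v+50,u-50:u+50],(390,390),interpolation=2) for x,u,v in((c,300,185),(t,284,160))]))
```

```text
t 12.0 pose [ 496.6 -124.   243.5] yaw 0.944 q6 -1.418 tilt [-0.001  0.001]
to (496.3, -124, 185, 0.942) 3 rows dx dy dz wz:
   [np.float64(0.0), np.float64(-0.0), np.float64(0.78), np.float64(0.01)]
   [np.float64(0.0), np.float64(-0.0), np.float64(0.78), np.float64(0.01)]
   [np.float64(0.0), np.float64(-0.0), np.float64(0.78), np.float64(0.01)]
top wrench [(0.84, array([382.9, 210. ,   0. ])), (0.77, array([609.3, 416.9,   2.8])), (0.57, array([452.1, 405.8,  -1. ]))]
top left_bolt_top [(0.71, array([523.9, 240.2,  47.5]))]
side wrench [(0.87, array([ 496.5, -121.9,  116.7])), (0.72, array([609.5, 410.4,   4.5])), (0.65, array([450. , 398.5,   4.9])), (0.65, array([235.5, 262. ,   1.8]))]
side left_bolt_top []
[ 0.02998586 -0.00185337 -0.02456997] [-0.05372287  0.03253912 -4.12417689]
```

View pics/s6z.png

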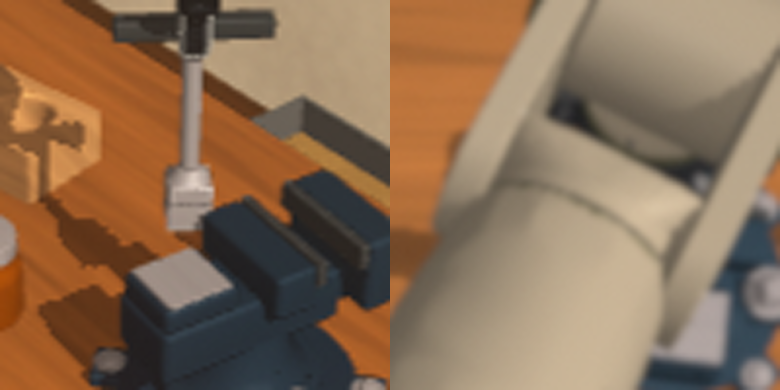

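The side view shows the wrench hanging upright beside the vice: socket bottom at crop (190,228), shaft at (190,110), bar centred at (194,25).

Run:
```python
from h import *
c=cap('side');f=c['frame'].astype(int)
s,p,y,M=pose()
for z in(111.8,180,200,250): print(z,px(c,[p[0],p[1],z]))
# shaft/socket brightness profiles
for v in(155,160,165,170,183,188):
    print(v,f[v,286:312].sum(1)//3)
print('1px col =',2.3,'mm')
```

```text
111.8 [297.72722779 190.65488187]
180 [298.35803719 170.68672755]
200 [298.55067121 164.58694002]
250 [299.04842764 148.82107803]
155 [ 93  93  96  99 101 100  99  98  98  97  93  98 130 149 154 129  65  58
  60  74 106 140 154 154 155 155]
160 [ 98  99 100  97  96  96  96  94  92  91  93 103 134 151 154 136  99  98
  94  78  59  59  60  60  57  57]
165 [103 101  98  95  94  94  92  92  93  92  89 108 137 151 154 134  94  94
  95  96  96  99 101 100  98  97]
170 [106 103 103 103 102 101 100 102 102  96  94 112 140 153 145 113  89  92
  95  97  98  96  96  97  97  96]
183 [104 103 102 102 104  98  81 121 177 178 186 193 202 191 180 203 199 198
 173 101 102 103 103 102 102 102]
188 [103 103 106 108 106  98  92 123 148 148 148 146 147 148 148 148 148 149
 129  64  56  53  51  49  50  49]
1px col = 2.3 mm
```

Call:
step_arm --increments '[{"dx":0.05,"dy":0,"dz":0.8,"wx":0,"wy":0,"wz":0},{"dx":0,"dy":0,"dz":0.8,"wx":0,"wy":0,"wz":0},{"dx":0,"dy":0,"dz":0.7,"wx":0,"wy":0,"wz":0},{"dx":0,"dy":0,"dz":0,"wx":0,"wy":0,"wz":0},{"dx":0,"dy":0,"dz":0.16,"wx":0,"wy":0,"wz":0}]'

```text
time_s: 12.85
eef_pos: [496.4, -123.6, 183.6]
ee_rot: [0.001, 0.309, 0.951, -0.0]
force: [-0.5, -0.8, -4.3]
grip_width: 0.162
grip_force: 97.9
```

Call:
step_arm --increments '[{"dx":0,"dy":0,"dz":0.16,"wx":0,"wy":0,"wz":0},{"dx":0,"dy":0,"dz":0.1,"wx":0,"wy":0,"wz":0},{"dx":0,"dy":0,"dz":0,"wx":0,"wy":0,"wz":0}]'

```text
time_s: 13.15
eef_pos: [495.9, -123.3, 176.2]
ee_rot: [0.0, 0.31, 0.951, 0.0]
force: [-0.8, 0.1, -4.1]
grip_width: 0.165
grip_force: 97.9
```

Call:
step_arm --increments '[{"dx":0,"dy":0,"dz":0.08,"wx":0,"wy":0,"wz":0},{"dx":0,"dy":0,"dz":0,"wx":0,"wy":0,"wz":0}]'

```text
time_s: 13.35
eef_pos: [495.9, -123.3, 174.2]
ee_rot: [-0.0, 0.309, 0.951, 0.0]
force: [0.7, 0.0, -3.7]
grip_width: 0.165
grip_force: 98.0
```

Run:
```python
from h import *
plan([])
s=ctrl.sense();print(s['wrist_torque'],s['force'])
```

```text
t 13.35 pose [ 495.9 -123.3  174.2] yaw 0.941 q6 -1.415 tilt [-0.  0.]
[ 0.04289547 -0.03255313 -0.01655571] [ 0.73155286  0.01375738 -3.71319049]
```

Call:
step_arm --increments '[{"dx":0,"dy":0,"dz":0.08,"wx":0,"wy":0,"wz":0},{"dx":0,"dy":0,"dz":0,"wx":0,"wy":0,"wz":0}]'

```text
time_s: 13.55
eef_pos: [495.8, -123.3, 172.0]
ee_rot: [-0.0, 0.31, 0.951, 0.0]
force: [0.0, 0.0, -5.0]
grip_width: 0.169
grip_force: 98.1
```

Call:
step_arm --increments '[{"dx":0,"dy":0,"dz":0.08,"wx":0,"wy":0,"wz":0},{"dx":0,"dy":0,"dz":0,"wx":0,"wy":0,"wz":0}]'

```text
time_s: 13.75
eef_pos: [495.8, -123.3, 169.9]
ee_rot: [-0.0, 0.31, 0.951, 0.0]
force: [0.7, 0.1, -3.8]
grip_width: 0.164
grip_force: 98.1
```

Call:
step_arm --increments '[{"dx":0,"dy":0,"dz":0.08,"wx":0,"wy":0,"wz":0},{"dx":0,"dy":0,"dz":0,"wx":0,"wy":0,"wz":0}]'

```text
time_s: 13.95
eef_pos: [495.8, -123.3, 167.9]
ee_rot: [-0.0, 0.31, 0.951, 0.0]
force: [0.4, 1.1, -4.3]
grip_width: 0.164
grip_force: 98.1
```

Call:
step_arm --increments '[{"dx":0,"dy":0,"dz":0.08,"wx":0,"wy":0,"wz":0},{"dx":0,"dy":0,"dz":0.06,"wx":0,"wy":0,"wz":0},{"dx":0,"dy":0,"dz":0,"wx":0,"wy":0,"wz":0}]'

```text
time_s: 14.25
eef_pos: [495.8, -123.3, 164.4]
ee_rot: [-0.0, 0.31, 0.951, 0.0]
force: [-0.8, -0.2, -3.0]
grip_width: 0.161
grip_force: 98.1
```

Call:
step_arm --increments '[{"dx":0,"dy":0,"dz":0.04,"wx":0,"wy":0,"wz":0},{"dx":0,"dy":0,"dz":0,"wx":0,"wy":0,"wz":0}]'

```text
time_s: 14.45
eef_pos: [495.9, -123.3, 163.6]
ee_rot: [-0.0, 0.309, 0.951, 0.0]
force: [0.3, 0.6, -4.3]
grip_width: 0.167
grip_force: 98.1
```

Call:
step_arm --increments '[{"dx":0,"dy":0,"dz":0,"wx":0,"wy":0,"wz":0.6},{"dx":0,"dy":0,"dz":0,"wx":0,"wy":0,"wz":0.6},{"dx":0,"dy":0,"dz":0,"wx":0,"wy":0,"wz":0.6},{"dx":0,"dy":0,"dz":0,"wx":0,"wy":0,"wz":0}]'

```text
time_s: 14.85
eef_pos: [496.1, -123.2, 163.7]
ee_rot: [0.0, 0.398, 0.917, 0.0]
force: [0.9, 0.2, -4.7]
grip_width: 0.167
grip_force: 98.0
```

Run:
```python
from h import *
plan([])
s=ctrl.sense();print(s['wrist_torque'],s['force'],s['tau'][5])
```

```text
t 14.85 pose [ 496.1 -123.2  163.7] yaw 0.753 q6 -1.226 tilt [0.001 0.   ]
[ 0.2307261  -0.35752894  0.09814171] [ 0.92548624  0.16924699 -4.65312891] 0.7820354215800762
```

Call:
step_arm --increments '[{"dx":0,"dy":0,"dz":0,"wx":0,"wy":0,"wz":0.8},{"dx":0,"dy":0,"dz":0,"wx":0,"wy":0,"wz":0.8},{"dx":0,"dy":0,"dz":0,"wx":0,"wy":0,"wz":0.8},{"dx":0,"dy":0,"dz":0,"wx":0,"wy":0,"wz":0.8},{"dx":0,"dy":0,"dz":0,"wx":0,"wy":0,"wz":0.8}]'

```text
time_s: 15.35
eef_pos: [496.1, -123.3, 163.6]
ee_rot: [0.0, 0.58, 0.814, 0.0]
force: [0.9, 1.0, -5.3]
grip_width: 0.165
grip_force: 98.0
```

```bash
cat > q.py <<'E'
from h import *
plan([])
s=ctrl.sense();print(s['wrist_torque'].round(3),s['force'].round(1),s['tau'][5].round(3),s['grip_width'].round(3))
E
python3 q.py
```

```text
t 15.35 pose [ 496.1 -123.3  163.6] yaw 0.333 q6 -0.806 tilt [0. 0.]Traceback (most recent call last):
  File "q.py", line 3, in <module>
    s=ctrl.sense();print(s['wrist_torque'].round(3),s['force'].round(1),s['tau'][5].round(3),s['grip_width'].round(3))
                                                                                             ^^^^^^^^^^^^^^^^^^^^^
AttributeError: 'float' object has no attribute 'round'
```

Call:
step_arm --increments '[{"dx":0,"dy":0,"dz":0,"wx":0,"wy":0,"wz":0.8},{"dx":0,"dy":0,"dz":0,"wx":0,"wy":0,"wz":0.8},{"dx":0,"dy":0,"dz":0,"wx":0,"wy":0,"wz":0.8},{"dx":0,"dy":0,"dz":0,"wx":0,"wy":0,"wz":0.8},{"dx":0,"dy":0,"dz":0,"wx":0,"wy":0,"wz":0}]'

```text
time_s: 15.85
eef_pos: [496.0, -123.3, 163.5]
ee_rot: [0.0, 0.707, 0.707, 0.0]
force: [1.2, 0.9, -7.3]
grip_width: 0.167
grip_force: 97.7
```

```bash
python3 q.py
```

```text
t 15.85 pose [ 496.  -123.3  163.5] yaw -0.0 q6 -0.473 tilt [0. 0.]Traceback (most recent call last):
  File "q.py", line 3, in <module>
    s=ctrl.sense();print(s['wrist_torque'].round(3),s['force'].round(1),s['tau'][5].round(3),s['grip_width'].round(3))
                                                                                             ^^^^^^^^^^^^^^^^^^^^^
AttributeError: 'float' object has no attribute 'round'
```

```bash
sed -i "s/,s\['grip_width'\].round(3)//; s/print(s\['wrist/print(np.round(s['wrist/; s/_torque'\].round(3)/_torque'],3)/" q.py; python3 q.py
```

```text
t 15.85 pose [ 496.  -123.3  163.5] yaw -0.0 q6 -0.473 tilt [0. 0.]
[ 0.119 -0.485  0.068] [ 1.2  0.9 -7.3] 0.966
```

Call:
step_arm --increments '[{"dx":0,"dy":0,"dz":0,"wx":0,"wy":0,"wz":0.5},{"dx":0,"dy":0,"dz":0,"wx":0,"wy":0,"wz":0.5},{"dx":0,"dy":0,"dz":0,"wx":0,"wy":0,"wz":0.5},{"dx":0,"dy":0,"dz":0,"wx":0,"wy":0,"wz":0}]'

```text
time_s: 16.25
eef_pos: [495.9, -123.3, 163.5]
ee_rot: [-0.0, 0.76, 0.65, 0.0]
force: [1.9, 0.5, -7.5]
grip_width: 0.168
grip_force: 97.7
```

```bash
python3 q.py
```

```text
t 16.25 pose [ 495.9 -123.3  163.5] yaw -0.156 q6 -0.318 tilt [-0.  0.]
[ 0.057 -0.48   0.237] [ 1.9  0.5 -7.5] 0.685
```

Call:
step_arm --increments '[{"dx":0,"dy":0,"dz":0,"wx":0,"wy":0,"wz":0.5},{"dx":0,"dy":0,"dz":0,"wx":0,"wy":0,"wz":0.5},{"dx":0,"dy":0,"dz":0,"wx":0,"wy":0,"wz":0.5}]'

```text
time_s: 16.55
eef_pos: [495.9, -123.3, 163.5]
ee_rot: [-0.0, 0.809, 0.588, -0.0]
force: [1.8, 0.7, -9.1]
grip_width: 0.165
grip_force: 97.7
```

```bash
python3 q.py
```

```text
t 16.55 pose [ 495.9 -123.3  163.5] yaw -0.313 q6 -0.16 tilt [-0.  0.]
[ 0.06  -0.493  0.202] [ 1.8  0.7 -9.1] -0.437
```

Call:
step_arm --increments '[{"dx":0,"dy":0,"dz":0,"wx":0,"wy":0,"wz":0.5},{"dx":0,"dy":0,"dz":0,"wx":0,"wy":0,"wz":0.5},{"dx":0,"dy":0,"dz":0,"wx":0,"wy":0,"wz":0.5}]'

```text
time_s: 16.85
eef_pos: [495.9, -123.3, 163.4]
ee_rot: [-0.0, 0.852, 0.523, -0.0]
force: [2.0, -0.1, -8.0]
grip_width: 0.167
grip_force: 97.8
```

```bash
python3 q.py
```

```text
t 16.85 pose [ 495.9 -123.3  163.4] yaw -0.47 q6 -0.003 tilt [-0.  0.]
[ 0.034 -0.445  0.221] [ 2.  -0.1 -8. ] -0.435
```

Call:
step_arm --increments '[{"dx":0,"dy":0,"dz":0,"wx":0,"wy":0,"wz":0.5},{"dx":0,"dy":0,"dz":0,"wx":0,"wy":0,"wz":0.5},{"dx":0,"dy":0,"dz":0,"wx":0,"wy":0,"wz":0.5}]'

```text
time_s: 17.15
eef_pos: [495.8, -123.3, 163.4]
ee_rot: [-0.0, 0.891, 0.454, -0.0]
force: [1.4, -0.8, -8.7]
grip_width: 0.167
grip_force: 97.8
```

```bash
python3 q.py
```

```text
t 17.15 pose [ 495.8 -123.3  163.4] yaw -0.627 q6 0.154 tilt [-0.  0.]
[-0.027 -0.458  0.238] [ 1.4 -0.8 -8.7] -0.434
```

Call:
step_arm --increments '[{"dx":0,"dy":0,"dz":0,"wx":0,"wy":0,"wz":0.5},{"dx":0,"dy":0,"dz":0,"wx":0,"wy":0,"wz":0.5},{"dx":0,"dy":0,"dz":0,"wx":0,"wy":0,"wz":0.5}]'

```text
time_s: 17.45
eef_pos: [495.8, -123.3, 163.3]
ee_rot: [-0.0, 0.924, 0.383, -0.0]
force: [0.5, 1.1, -8.3]
grip_width: 0.164
grip_force: 97.8
```

```bash
python3 q.py
```

```text
t 17.45 pose [ 495.8 -123.3  163.3] yaw -0.784 q6 0.311 tilt [-0.001  0.   ]
[-0.021 -0.415  0.278] [ 0.5  1.1 -8.3] -0.434
```

Call:
step_arm --increments '[{"dx":0,"dy":0,"dz":0,"wx":0,"wy":0,"wz":0.5},{"dx":0,"dy":0,"dz":0,"wx":0,"wy":0,"wz":0.5},{"dx":0,"dy":0,"dz":0,"wx":0,"wy":0,"wz":0.5}]'

```text
time_s: 17.75
eef_pos: [495.7, -123.3, 163.4]
ee_rot: [0.0, 0.95, 0.311, -0.001]
force: [2.0, -0.4, -7.6]
grip_width: 0.17
grip_force: 106.1
```

```bash
python3 q.py
```

```text
t 17.75 pose [ 495.7 -123.3  163.4] yaw -0.939 q6 0.466 tilt [-0.001 -0.001]
[ 0.015 -0.166  1.788] [ 2.  -0.4 -7.6] 1.08
```

Call:
step_arm --increments '[{"dx":0,"dy":0,"dz":0,"wx":0,"wy":0,"wz":0.5},{"dx":0,"dy":0,"dz":0,"wx":0,"wy":0,"wz":0.5}]'

```text
time_s: 17.95
eef_pos: [495.6, -123.3, 163.4]
ee_rot: [0.0, 0.965, 0.262, -0.001]
force: [0.4, 0.2, -6.0]
grip_width: 0.168
grip_force: 122.4
```

```bash
python3 q.py
```

```text
t 17.95 pose [ 495.6 -123.3  163.4] yaw -1.041 q6 0.569 tilt [-0.001 -0.001]
[ 0.033 -0.134  2.733] [ 0.4  0.2 -6. ] 1.994
```

Torque has jumped to 2.7 N·m, so the left bolt is solid. I'm relaxing it before lifting off.

Call:
step_arm --increments '[{"dx":0,"dy":0,"dz":0,"wx":0,"wy":0,"wz":-0.5},{"dx":0,"dy":0,"dz":0,"wx":0,"wy":0,"wz":-0.4},{"dx":0,"dy":0,"dz":0,"wx":0,"wy":0,"wz":0}]'

```text
time_s: 18.25
eef_pos: [495.7, -123.3, 163.4]
ee_rot: [0.0, 0.952, 0.306, -0.001]
force: [0.1, -0.2, -8.4]
grip_width: 0.166
grip_force: 102.5
```

```bash
python3 q.py
```

```text
t 18.25 pose [ 495.7 -123.3  163.4] yaw -0.948 q6 0.476 tilt [-0.001 -0.   ]
[-0.012 -0.26   1.509] [ 0.1 -0.2 -8.4] 1.015
```

Call:
step_arm --increments '[{"dx":0,"dy":0,"dz":0,"wx":0,"wy":0,"wz":-0.5},{"dx":0,"dy":0,"dz":0,"wx":0,"wy":0,"wz":-0.5},{"dx":0,"dy":0,"dz":0,"wx":0,"wy":0,"wz":0}]'

```text
time_s: 18.55
eef_pos: [495.8, -123.4, 163.5]
ee_rot: [-0.0, 0.935, 0.353, -0.0]
force: [1.2, -0.1, -9.0]
grip_width: 0.17
grip_force: 98.0
```

```bash
python3 q.py
```

```text
t 18.55 pose [ 495.8 -123.4  163.5] yaw -0.848 q6 0.375 tilt [-0.  0.]
[-0.041 -0.378  0.535] [ 1.2 -0.1 -9. ] -0.002
```

Call:
step_arm --increments '[{"dx":0,"dy":0,"dz":0,"wx":0,"wy":0,"wz":-0.35},{"dx":0,"dy":0,"dz":0,"wx":0,"wy":0,"wz":0},{"dx":0,"dy":0,"dz":-0.2,"wx":0,"wy":0,"wz":0},{"dx":0,"dy":0,"dz":-0.2,"wx":0,"wy":0,"wz":0},{"dx":0,"dy":0,"dz":-0.2,"wx":0,"wy":0,"wz":0}]'

```text
time_s: 19.05
eef_pos: [496.2, -123.5, 180.0]
ee_rot: [0.0, 0.929, 0.37, 0.0]
force: [0.8, -0.4, -4.0]
grip_width: 0.165
grip_force: 100.0
```

Call:
step_arm --increments '[{"dx":0,"dy":0,"dz":-0.5,"wx":0,"wy":0,"wz":0},{"dx":0,"dy":0,"dz":-1,"wx":0,"wy":0,"wz":0},{"dx":0,"dy":0,"dz":-1,"wx":0,"wy":0,"wz":0},{"dx":0,"dy":0,"dz":-1,"wx":0,"wy":0,"wz":0},{"dx":0,"dy":0,"dz":-1,"wx":0,"wy":0,"wz":0}]'

```text
time_s: 19.55
eef_pos: [495.8, -123.3, 294.0]
ee_rot: [0.001, 0.929, 0.37, 0.001]
force: [0.6, 0.3, -3.5]
grip_width: 0.166
grip_force: 100.1
```

```bash
python3 q.py
python3 - <<'E'
from h import *
c=cap('side');t=cap('top','t7.png')
for n,cc in(('top',t),('side',c)):
  for l in('wrench','vice_jaw','right_bolt_top','vice'): print(n,l,lm(cc,n,l,3))
plan([(480.2,-266.2,291,-0.85)])
E
```

```text
t 19.55 pose [ 495.8 -123.3  294. ] yaw -0.813 q6 0.34 tilt [ 0.002 -0.001]
[-0.028 -0.04  -0.001] [ 0.6  0.3 -3.5] -0.0
top wrench [(0.91, array([449.5, 404.9,  -0.8])), (0.9, array([6.099e+02, 4.168e+02, 1.000e-01])), (0.64, array([382.4, 211.7,   1.8]))]
top vice_jaw [(0.76, array([ 540.5, -200.4,  139.8]))]
top right_bolt_top [(0.51, array([ 483. , -263.6,   49. ]))]
top vice [(0.79, array([ 493.2, -196.4,    3.5])), (0.65, array([ 5.247e+02, -4.766e+02,  1.000e-01]))]
side wrench [(0.97, array([379.9, 210. ,   4.6])), (0.87, array([234.6, 260.8,   2.3])), (0.85, array([450.6, 397.7,   2.7]))]
side vice_jaw [(0.59, array([ 543.2, -200.9,  135.5]))]
side right_bolt_top [(0.44, array([ 479.6, -268.5,   48.8])), (0.35, array([ 514.5, -482. ,    0.8]))]
side vice [(0.92, array([ 487.6, -192. ,   -1.3]))]
t 20.05 pose [ 495.7 -123.3  290.5] yaw -0.813 q6 0.339 tilt [-0.001  0.001]
to (480.2, -266.2, 291, -0.85) 6 rows dx dy dz wz:
   [np.float64(-0.73), np.float64(0.62), np.float64(-0.0), np.float64(0.06)]
   [np.float64(-0.73), np.float64(0.63), np.float64(-0.0), np.float64(0.06)]
   [np.float64(-0.72), np.float64(0.63), np.float64(-0.0), np.float64(0.06)]
   [np.float64(-0.72), np.float64(0.63), np.float64(-0.0), np.float64(0.06)]
   [np.float64(-0.71), np.float64(0.64), np.float64(-0.0), np.float64(0.06)]
   [np.float64(-0.71), np.float64(0.64), np.float64(-0.0), np.float64(0.06)]
```

Call:
step_arm --increments '[{"dx":-0.73,"dy":0.62,"dz":0,"wx":0,"wy":0,"wz":0},{"dx":-0.73,"dy":0.62,"dz":0,"wx":0,"wy":0,"wz":0},{"dx":-0.73,"dy":0.62,"dz":0,"wx":0,"wy":0,"wz":0},{"dx":-0.73,"dy":0.62,"dz":0,"wx":0,"wy":0,"wz":0},{"dx":-0.73,"dy":0.62,"dz":0,"wx":0,"wy":0,"wz":0}]'

```text
time_s: 20.55
eef_pos: [482.7, -243.3, 290.8]
ee_rot: [-0.0, 0.929, 0.37, -0.0]
force: [0.0, -0.1, -4.0]
grip_width: 0.167
grip_force: 100.1
```

Call:
step_arm --increments '[{"dx":-0.74,"dy":0.63,"dz":0,"wx":0,"wy":0,"wz":0},{"dx":0,"dy":0,"dz":0,"wx":0,"wy":0,"wz":-1},{"dx":0,"dy":0,"dz":0,"wx":0,"wy":0,"wz":-1},{"dx":0,"dy":0,"dz":0,"wx":0,"wy":0,"wz":-1},{"dx":0,"dy":0,"dz":0,"wx":0,"wy":0,"wz":-1}]'

```text
time_s: 21.05
eef_pos: [480.2, -266.5, 290.7]
ee_rot: [-0.0, 0.831, 0.557, -0.0]
force: [0.2, 0.2, -5.2]
grip_width: 0.168
grip_force: 100.0
```

Call:
step_arm --increments '[{"dx":0,"dy":0,"dz":0,"wx":0,"wy":0,"wz":-1},{"dx":0,"dy":0,"dz":0,"wx":0,"wy":0,"wz":-1},{"dx":0,"dy":0,"dz":0,"wx":0,"wy":0,"wz":-1},{"dx":0,"dy":0,"dz":0,"wx":0,"wy":0,"wz":-1},{"dx":0,"dy":0,"dz":0,"wx":0,"wy":0,"wz":-1}]'

```text
time_s: 21.55
eef_pos: [480.3, -266.5, 290.7]
ee_rot: [-0.0, 0.658, 0.753, -0.0]
force: [0.6, -0.4, -4.9]
grip_width: 0.165
grip_force: 100.0
```

Call:
step_arm --increments '[{"dx":0,"dy":0,"dz":0,"wx":0,"wy":0,"wz":0},{"dx":0,"dy":0,"dz":0,"wx":0,"wy":0,"wz":0}]'

```text
time_s: 21.75
eef_pos: [480.3, -266.5, 290.9]
ee_rot: [-0.0, 0.661, 0.751, 0.0]
force: [0.2, 0.5, -4.2]
grip_width: 0.164
grip_force: 100.0
```

```bash
python3 q.py
python3 - <<'E'
from h import *
c=cap('side','s8.png')
print(lm(c,'side','wrench',5),lm(c,'side','right_bolt_top',2))
s,p,y,M=pose()
for z in(p[2]-132+16,p[2]-50): print(z,px(c,[p[0],p[1],z]))
f=c['frame'].astype(int)
u,v=np.round(px(c,[p[0],p[1],p[2]-120])).astype(int);print(u,v,f[v,u-14:u+14].sum(1)//3)
u,v=np.round(px(c,[p[0],p[1],p[2]-60])).astype(int);print(u,v,f[v,u-14:u+14].sum(1)//3)
cv2.imwrite('pics/s8z.png',cv2.resize(c['frame'][150:280,250:410],None,fx=4.5,fy=4.5,interpolation=2))
E
```

```text
t 21.75 pose [ 480.3 -266.5  290.9] yaw 0.127 q6 -0.847 tilt [-0.  0.]
[ 0.001 -0.028 -0.03 ] [ 0.2  0.5 -4.2] -0.128
[(0.89, array([6.120e+02, 4.103e+02, 6.000e-01])), (0.75, array([450.2, 397. ,   3.1])), (0.75, array([238.3, 262.2,  -0.4])), (0.69, array([ 477.5, -265.4,  163.6])), (0.68, array([377.2, 207.4,   4.2]))] [(0.6, array([ 482.1, -268.9,   51.9]))]
175.10535722246533 [329.88639579 198.84429558]
241.10535722246533 [331.68514763 177.46132196]
330 200 [ 36  35  36  35  41  72 104 104 106 106 109 119 117 103 108 127 173 179
 121 152 151 150 127  57  39  40  49  66]
331 181 [ 94  98 101 101 101  96  86  81  60  54  53  58  84 118 143 153 156 127
  52  52  65  89 111 121 120 120 122 121]
```

View pics/s8z.png

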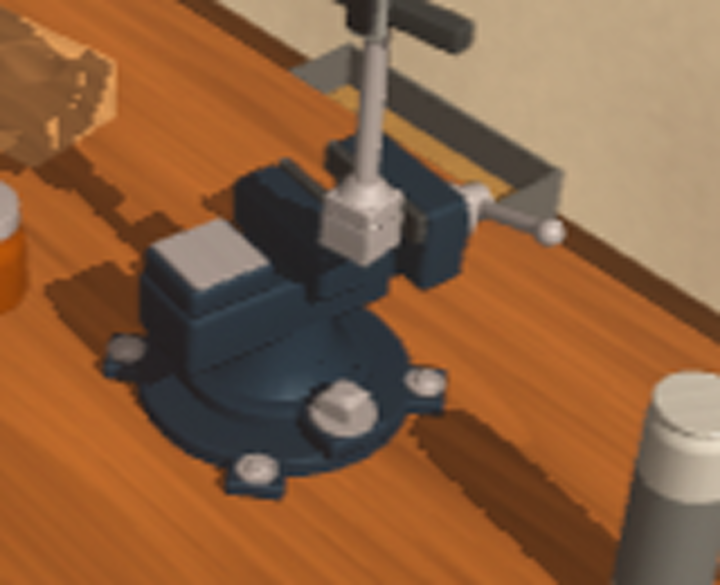

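The picture shows the socket at (362,225) above the right bolt at (343,408), with similar corner orientation. Descending.

Call:
step_arm --increments '[{"dx":0,"dy":0,"dz":1,"wx":0,"wy":0,"wz":0},{"dx":0,"dy":0,"dz":1,"wx":0,"wy":0,"wz":0},{"dx":0,"dy":0,"dz":1,"wx":0,"wy":0,"wz":0},{"dx":0,"dy":0,"dz":1,"wx":0,"wy":0,"wz":0},{"dx":0,"dy":0,"dz":0.3,"wx":0,"wy":0,"wz":0}]'

```text
time_s: 22.4
eef_pos: [479.5, -265.8, 181.3]
ee_rot: [-0.002, 0.66, 0.751, -0.0]
force: [0.2, 0.2, -3.6]
grip_width: 0.167
grip_force: 100.0
```

Call:
step_arm --increments '[{"dx":0,"dy":0,"dz":0.1,"wx":0,"wy":0,"wz":0},{"dx":0,"dy":0,"dz":0.1,"wx":0,"wy":0,"wz":0},{"dx":0,"dy":0,"dz":0.08,"wx":0,"wy":0,"wz":0},{"dx":0,"dy":0,"dz":0.08,"wx":0,"wy":0,"wz":0},{"dx":0,"dy":0,"dz":0,"wx":0,"wy":0,"wz":0}]'

```text
time_s: 22.9
eef_pos: [480.4, -266.6, 175.0]
ee_rot: [0.0, 0.66, 0.751, -0.0]
force: [-1.5, -0.3, -4.2]
grip_width: 0.162
grip_force: 100.2
```

Call:
step_arm --increments '[{"dx":0,"dy":0,"dz":0.08,"wx":0,"wy":0,"wz":0},{"dx":0,"dy":0,"dz":0,"wx":0,"wy":0,"wz":0}]'

```text
time_s: 23.1
eef_pos: [480.2, -266.5, 172.5]
ee_rot: [-0.0, 0.66, 0.752, -0.0]
force: [-0.3, -0.8, -4.2]
grip_width: 0.165
grip_force: 100.1
```

```bash
python3 q.py
```

```text
t 23.1 pose [ 480.2 -266.5  172.5] yaw 0.13 q6 -0.85 tilt [-0.  0.]
[-0.026  0.195  0.006] [-0.3 -0.8 -4.2] 0.007
```

Call:
step_arm --increments '[{"dx":0,"dy":0,"dz":0.08,"wx":0,"wy":0,"wz":0},{"dx":0,"dy":0,"dz":0.08,"wx":0,"wy":0,"wz":0},{"dx":0,"dy":0,"dz":0,"wx":0,"wy":0,"wz":0}]'

```text
time_s: 23.4
eef_pos: [480.2, -266.5, 168.3]
ee_rot: [-0.0, 0.66, 0.751, -0.0]
force: [-0.8, -0.4, -3.6]
grip_width: 0.166
grip_force: 100.1
```

Call:
step_arm --increments '[{"dx":0,"dy":0,"dz":0.08,"wx":0,"wy":0,"wz":0},{"dx":0,"dy":0,"dz":0.08,"wx":0,"wy":0,"wz":0},{"dx":0,"dy":0,"dz":0,"wx":0,"wy":0,"wz":0}]'

```text
time_s: 23.7
eef_pos: [480.2, -266.4, 164.3]
ee_rot: [-0.0, 0.66, 0.752, -0.0]
force: [-0.2, 0.1, -5.5]
grip_width: 0.166
grip_force: 100.0
```

```bash
python3 q.py
```

```text
t 23.7 pose [ 480.2 -266.4  164.3] yaw 0.13 q6 -0.85 tilt [-0.  0.]
[-0.059  0.255 -0.071] [-0.2  0.1 -5.5] 0.01
```

Seated (bottom ≈32.5 mm). Now turning clockwise.

Call:
step_arm --increments '[{"dx":0,"dy":0,"dz":0.03,"wx":0,"wy":0,"wz":0.8},{"dx":0,"dy":0,"dz":0,"wx":0,"wy":0,"wz":0.8},{"dx":0,"dy":0,"dz":0,"wx":0,"wy":0,"wz":0.8},{"dx":0,"dy":0,"dz":0,"wx":0,"wy":0,"wz":0.8},{"dx":0,"dy":0,"dz":0,"wx":0,"wy":0,"wz":0.8}]'

```text
time_s: 24.2
eef_pos: [480.1, -266.4, 163.8]
ee_rot: [-0.0, 0.802, 0.597, -0.0]
force: [-1.4, 0.7, -3.4]
grip_width: 0.169
grip_force: 100.3
```

```bash
python3 q.py
```

```text
t 24.2 pose [ 480.1 -266.4  163.8] yaw -0.292 q6 -0.428 tilt [-0.001  0.   ]
[0.129 0.494 0.3  ] [-1.4  0.7 -3.4] -0.846
```

Call:
step_arm --increments '[{"dx":0,"dy":0,"dz":0,"wx":0,"wy":0,"wz":0.8},{"dx":0,"dy":0,"dz":0,"wx":0,"wy":0,"wz":0.8},{"dx":0,"dy":0,"dz":0,"wx":0,"wy":0,"wz":0.8},{"dx":0,"dy":0,"dz":0,"wx":0,"wy":0,"wz":0.8},{"dx":0,"dy":0,"dz":0,"wx":0,"wy":0,"wz":0.8}]'

```text
time_s: 24.7
eef_pos: [480.0, -266.4, 163.7]
ee_rot: [-0.0, 0.909, 0.417, -0.0]
force: [-1.4, -0.4, -4.6]
grip_width: 0.166
grip_force: 100.2
```

```bash
python3 q.py
```

```text
t 24.7 pose [ 480.  -266.4  163.7] yaw -0.711 q6 -0.009 tilt [-0.001  0.   ]
[0.084 0.436 0.27 ] [-1.4 -0.4 -4.6] -0.844
```

Call:
step_arm --increments '[{"dx":0,"dy":0,"dz":0,"wx":0,"wy":0,"wz":0.5},{"dx":0,"dy":0,"dz":0,"wx":0,"wy":0,"wz":0.5},{"dx":0,"dy":0,"dz":0,"wx":0,"wy":0,"wz":0.5},{"dx":0,"dy":0,"dz":0,"wx":0,"wy":0,"wz":0.5}]'

```text
time_s: 25.1
eef_pos: [480.0, -266.4, 163.7]
ee_rot: [-0.0, 0.947, 0.32, -0.0]
force: [-1.8, 1.2, -5.7]
grip_width: 0.166
grip_force: 100.1
```

```bash
python3 q.py
```

```text
t 25.1 pose [ 480.  -266.4  163.7] yaw -0.919 q6 0.199 tilt [-0.001  0.   ]
[0.119 0.431 0.291] [-1.8  1.2 -5.7] -0.434
```

Turned 1.05 rad so far, at steady friction torque. Continuing in 0.157 rad steps.

Call:
step_arm --increments '[{"dx":0,"dy":0,"dz":0,"wx":0,"wy":0,"wz":0.5},{"dx":0,"dy":0,"dz":0,"wx":0,"wy":0,"wz":0.5},{"dx":0,"dy":0,"dz":0,"wx":0,"wy":0,"wz":0.5}]'

```text
time_s: 25.4
eef_pos: [480.0, -266.4, 163.6]
ee_rot: [-0.0, 0.97, 0.245, -0.001]
force: [-2.5, -0.5, -5.7]
grip_width: 0.165
grip_force: 100.0
```

```bash
python3 q.py
```

```text
t 25.4 pose [ 480.  -266.4  163.6] yaw -1.076 q6 0.356 tilt [-0.001  0.   ]
[-0.024  0.49   0.247] [-2.5 -0.5 -5.7] -0.435
```

Call:
step_arm --increments '[{"dx":0,"dy":0,"dz":0,"wx":0,"wy":0,"wz":0.5},{"dx":0,"dy":0,"dz":0,"wx":0,"wy":0,"wz":0.5}]'

```text
time_s: 25.6
eef_pos: [480.0, -266.4, 163.6]
ee_rot: [-0.0, 0.981, 0.194, -0.001]
force: [-3.4, 0.1, -5.2]
grip_width: 0.163
grip_force: 100.0
```

```bash
python3 q.py
```

```text
t 25.6 pose [ 480.  -266.4  163.6] yaw -1.181 q6 0.461 tilt [-0.001  0.001]
[0.024 0.481 0.199] [-3.4  0.1 -5.2] -0.437
```

Call:
step_arm --increments '[{"dx":0,"dy":0,"dz":0,"wx":0,"wy":0,"wz":0.5},{"dx":0,"dy":0,"dz":0,"wx":0,"wy":0,"wz":0.5},{"dx":0,"dy":0,"dz":0,"wx":0,"wy":0,"wz":0.5}]'

```text
time_s: 25.9
eef_pos: [480.0, -266.4, 163.6]
ee_rot: [-0.0, 0.993, 0.116, -0.001]
force: [-1.8, -1.0, -6.5]
grip_width: 0.165
grip_force: 99.9
```

```bash
python3 q.py
```

```text
t 25.9 pose [ 480.  -266.4  163.6] yaw -1.338 q6 0.618 tilt [-0.001  0.001]
[-0.     0.535  0.163] [-1.8 -1.  -6.5] -0.437
```

Call:
step_arm --increments '[{"dx":0,"dy":0,"dz":0,"wx":0,"wy":0,"wz":0.5},{"dx":0,"dy":0,"dz":0,"wx":0,"wy":0,"wz":0.5}]'

```text
time_s: 26.1
eef_pos: [479.9, -266.4, 163.5]
ee_rot: [-0.0, 0.998, 0.064, -0.001]
force: [-1.5, 0.3, -6.1]
grip_width: 0.169
grip_force: 100.0
```

```bash
python3 q.py
```

```text
t 26.1 pose [ 479.9 -266.4  163.5] yaw -1.443 q6 0.723 tilt [-0.001  0.001]
[0.029 0.499 0.314] [-1.5  0.3 -6.1] -0.434
```

Call:
step_arm --increments '[{"dx":0,"dy":0,"dz":0,"wx":0,"wy":0,"wz":0.5},{"dx":0,"dy":0,"dz":0,"wx":0,"wy":0,"wz":0.5},{"dx":0,"dy":0,"dz":0,"wx":0,"wy":0,"wz":0.5}]'

```text
time_s: 26.4
eef_pos: [479.9, -266.4, 163.5]
ee_rot: [-0.0, 1.0, -0.014, -0.001]
force: [-1.7, -0.8, -6.4]
grip_width: 0.165
grip_force: 99.9
```

```bash
python3 q.py
```

```text
t 26.4 pose [ 479.9 -266.4  163.5] yaw -1.6 q6 0.88 tilt [-0.002  0.001]
[-0.04   0.45   0.307] [-1.7 -0.8 -6.4] -0.433
```

Call:
step_arm --increments '[{"dx":0,"dy":0,"dz":0,"wx":0,"wy":0,"wz":0.5},{"dx":0,"dy":0,"dz":0,"wx":0,"wy":0,"wz":0.5}]'

```text
time_s: 26.6
eef_pos: [479.9, -266.4, 163.5]
ee_rot: [-0.0, 0.998, -0.067, -0.001]
force: [-2.7, 0.2, -5.6]
grip_width: 0.168
grip_force: 100.6
```

```bash
python3 q.py
```

```text
t 26.6 pose [ 479.9 -266.4  163.5] yaw -1.704 q6 0.984 tilt [-0.002  0.001]
[-0.059  0.517  0.69 ] [-2.7  0.2 -5.6] -0.023
```

Call:
step_arm --increments '[{"dx":0,"dy":0,"dz":0,"wx":0,"wy":0,"wz":0.5},{"dx":0,"dy":0,"dz":0,"wx":0,"wy":0,"wz":0.5},{"dx":0,"dy":0,"dz":0,"wx":0,"wy":0,"wz":0.4},{"dx":0,"dy":0,"dz":0,"wx":0,"wy":0,"wz":0}]'

```text
time_s: 27.0
eef_pos: [480.0, -266.4, 163.5]
ee_rot: [0.0, 0.991, -0.137, -0.001]
force: [-1.1, -1.6, -6.8]
grip_width: 0.164
grip_force: 111.5
```

```bash
python3 q.py
```

```text
t 27.0 pose [ 480.  -266.4  163.5] yaw -1.846 q6 1.127 tilt [-0.002 -0.   ]
[-0.12   0.441  1.997] [-1.1 -1.6 -6.8] 2.436
```

The right bolt is solid at 2.0 N·m. Relaxing and lifting off, then re-measuring the empty hole.

Call:
step_arm --increments '[{"dx":0,"dy":0,"dz":0,"wx":0,"wy":0,"wz":-0.5},{"dx":0,"dy":0,"dz":0,"wx":0,"wy":0,"wz":-0.5},{"dx":0,"dy":0,"dz":0,"wx":0,"wy":0,"wz":-0.35},{"dx":0,"dy":0,"dz":0,"wx":0,"wy":0,"wz":0}]'

```text
time_s: 27.4
eef_pos: [480.0, -266.3, 163.5]
ee_rot: [-0.0, 0.998, -0.068, -0.001]
force: [-1.4, 0.2, -7.9]
grip_width: 0.167
grip_force: 99.8
```

```bash
python3 q.py
```

```text
t 27.4 pose [ 480.  -266.3  163.5] yaw -1.707 q6 0.987 tilt [-0.001  0.001]
[0.036 0.605 0.404] [-1.4  0.2 -7.9] -0.011
```

Call:
step_arm --increments '[{"dx":0,"dy":0,"dz":-0.2,"wx":0,"wy":0,"wz":0},{"dx":0,"dy":0,"dz":-0.2,"wx":0,"wy":0,"wz":0},{"dx":0,"dy":0,"dz":-0.4,"wx":0,"wy":0,"wz":0},{"dx":0,"dy":0,"dz":-1,"wx":0,"wy":0,"wz":0},{"dx":0,"dy":0,"dz":-1,"wx":0,"wy":0,"wz":0}]'

```text
time_s: 27.9
eef_pos: [481.0, -266.7, 236.6]
ee_rot: [0.001, 0.998, -0.069, 0.001]
force: [0.1, 0.2, -4.6]
grip_width: 0.162
grip_force: 102.0
```

Call:
step_arm --increments '[{"dx":0,"dy":0,"dz":-1,"wx":0,"wy":0,"wz":0},{"dx":0,"dy":0,"dz":-1,"wx":0,"wy":0,"wz":0},{"dx":0,"dy":0,"dz":-0.3,"wx":0,"wy":0,"wz":0},{"dx":0,"dy":0,"dz":0,"wx":0,"wy":0,"wz":0}]'

```text
time_s: 28.3
eef_pos: [480.8, -266.8, 293.1]
ee_rot: [0.001, 0.998, -0.069, 0.002]
force: [-0.6, 0.0, -5.9]
grip_width: 0.167
grip_force: 102.2
```

```bash
python3 q.py
python3 - <<'E'
from h import *
H=[]
for k in range(3):
  for n in('top','side'):
    c=cap(n)
    for p,x in lm(c,n,'block_hole0',6):
        if abs(x[1]-147)<30: H.append(x);print(n,p,x)
    if k==0:
      print(n,'vice',lm(c,n,'vice',1),lm(c,n,'vice_jaw',1),'blk',lm(c,n,'block',1),'small',lm(c,n,'small_wrench',2))
print(np.mean(H,0))
plan([(543.4,147.3,294,-1.303)])
E
```

```text
t 28.3 pose [ 480.8 -266.8  293.1] yaw -1.708 q6 0.989 tilt [ 0.003 -0.002]
[0.049 0.005 0.011] [-0.6  0.  -5.9] 0.008
top 0.62 [541.2 149.2  53.7]
top vice [(0.58, array([ 495.5, -195.7,    1.7]))] [(0.77, array([ 540.5, -203.4,  136.5]))] blk [(0.95, array([5.337e+02, 1.965e+02, 3.000e-01]))] small [(0.6, array([527.8, 245.6,  10.8]))]
side 0.91 [544.3 142.3  52.9]
side vice [(0.93, array([ 488.6, -195.5,   -0.9]))] [(0.7, array([ 540.8, -198.6,  135.7]))] blk [(0.76, array([534.8, 192.4,   3.2]))] small [(0.73, array([525.1, 240.7,  11.1]))]
top 0.6 [541.  149.6  54. ]
side 0.94 [542.  142.4  54.4]
top 0.76 [542.  146.5  56.6]
[542.1  146.    54.32]
t 29.3 pose [ 480.4 -266.5  291.4] yaw -1.708 q6 0.988 tilt [ 0. -0.]
to (543.4, 147.3, 294, -1.303) 18 rows dx dy dz wz:
   [np.float64(0.01), np.float64(-0.93), np.float64(-0.01), np.float64(-0.21)]
   [np.float64(0.03), np.float64(-0.93), np.float64(-0.01), np.float64(-0.21)]
   [np.float64(0.05), np.float64(-0.93), np.float64(-0.01), np.float64(-0.21)]
   [np.float64(0.08), np.float64(-0.93), np.float64(-0.01), np.float64(-0.21)]
 
[... 399 characters left out ...]
.float64(0.2), np.float64(-0.91), np.float64(-0.01), np.float64(-0.21)]
   [np.float64(0.22), np.float64(-0.9), np.float64(-0.01), np.float64(-0.21)]
   [np.float64(0.24), np.float64(-0.9), np.float64(-0.01), np.float64(-0.21)]
   [np.float64(0.26), np.float64(-0.89), np.float64(-0.01), np.float64(-0.21)]
   [np.float64(0.28), np.float64(-0.89), np.float64(-0.01), np.float64(-0.21)]
   [np.float64(0.3), np.float64(-0.88), np.float64(-0.01), np.float64(-0.21)]
   [np.float64(0.32), np.float64(-0.87), np.float64(-0.01), np.float64(-0.21)]
   [np.float64(0.34), np.float64(-0.87), np.float64(-0.01), np.float64(-0.21)]
   [np.float64(0.36), np.float64(-0.86), np.float64(-0.01), np.float64(-0.21)]
```

Call:
step_arm --increments '[{"dx":0.01,"dy":-0.5,"dz":0,"wx":0,"wy":0,"wz":0},{"dx":0.01,"dy":-0.95,"dz":0,"wx":0,"wy":0,"wz":0},{"dx":0.01,"dy":-0.95,"dz":0,"wx":0,"wy":0,"wz":0},{"dx":0.01,"dy":-0.95,"dz":0,"wx":0,"wy":0,"wz":0},{"dx":0.01,"dy":-0.95,"dz":0,"wx":0,"wy":0,"wz":0}]'

```text
time_s: 29.8
eef_pos: [496.3, -158.4, 291.6]
ee_rot: [-0.0, 0.998, -0.068, 0.0]
force: [-0.4, 0.0, -4.8]
grip_width: 0.168
grip_force: 102.1
```

Call:
step_arm --increments '[{"dx":0.01,"dy":-0.95,"dz":0,"wx":0,"wy":0,"wz":0},{"dx":0.01,"dy":-0.95,"dz":0,"wx":0,"wy":0,"wz":0},{"dx":0.01,"dy":-0.95,"dz":0,"wx":0,"wy":0,"wz":0},{"dx":0.01,"dy":-0.95,"dz":0,"wx":0,"wy":0,"wz":0},{"dx":0.01,"dy":-0.95,"dz":0,"wx":0,"wy":0,"wz":0}]'

```text
time_s: 30.3
eef_pos: [513.6, -40.9, 291.6]
ee_rot: [-0.0, 0.998, -0.068, 0.0]
force: [0.1, 0.3, -4.8]
grip_width: 0.167
grip_force: 102.1
```

Call:
step_arm --increments '[{"dx":0.01,"dy":-0.95,"dz":0,"wx":0,"wy":0,"wz":0},{"dx":0.01,"dy":-0.95,"dz":0,"wx":0,"wy":0,"wz":0},{"dx":0.01,"dy":-0.95,"dz":0,"wx":0,"wy":0,"wz":0},{"dx":0.01,"dy":-0.95,"dz":0,"wx":0,"wy":0,"wz":0},{"dx":0.01,"dy":-0.95,"dz":0,"wx":0,"wy":0,"wz":0}]'

```text
time_s: 30.8
eef_pos: [530.9, 76.5, 291.6]
ee_rot: [-0.0, 0.998, -0.068, 0.0]
force: [0.5, -0.1, -4.3]
grip_width: 0.162
grip_force: 102.1
```

Call:
step_arm --increments '[{"dx":0.01,"dy":-0.95,"dz":0,"wx":0,"wy":0,"wz":0},{"dx":0.01,"dy":-0.95,"dz":0,"wx":0,"wy":0,"wz":0},{"dx":0.01,"dy":-0.95,"dz":0,"wx":0,"wy":0,"wz":-0.9},{"dx":0,"dy":0,"dz":0,"wx":0,"wy":0,"wz":-1},{"dx":0,"dy":0,"dz":0,"wx":0,"wy":0,"wz":-1}]'

```text
time_s: 31.3
eef_pos: [541.2, 146.7, 291.3]
ee_rot: [-0.0, 0.996, 0.086, -0.0]
force: [-0.3, -0.5, -4.8]
grip_width: 0.166
grip_force: 101.9
```

Call:
step_arm --increments '[{"dx":0,"dy":0,"dz":0,"wx":0,"wy":0,"wz":-0.97},{"dx":0,"dy":0,"dz":0,"wx":0,"wy":0,"wz":0},{"dx":0,"dy":0,"dz":0,"wx":0,"wy":0,"wz":0}]'

```text
time_s: 31.6
eef_pos: [541.4, 145.7, 291.5]
ee_rot: [-0.0, 0.991, 0.132, -0.0]
force: [0.0, 0.5, -4.8]
grip_width: 0.166
grip_force: 102.0
```

```bash
python3 q.py
python3 - <<'E'
from h import *
c=cap('side','s9.png');print(lm(c,'side','wrench',6))
s,p,y,M=pose();f=c['frame'].astype(int)
for dz in(122,60):
  uv=px(c,[p[0],p[1],p[2]-dz]);u,v=np.round(uv).astype(int);print(uv,u,v,f[v,u-14:u+14].sum(1)//3)
plan([(542.5,146.5,200,-1.303)])
E
```

```text
t 31.6 pose [541.4 145.7 291.5] yaw -1.305 q6 1.359 tilt [-0.  0.]
[ 0.014  0.04  -0.004] [ 0.   0.5 -4.8] -0.118
[(0.72, array([608.5, 412.3,   3.6])), (0.7, array([376.8, 208.5,   4.5])), (0.62, array([542.7, 150.2, 162.3])), (0.56, array([235.9, 261.1,  -1. ]))]
[253.90889595 132.00971293] 254 132 [ 91  92  95  98 100 101 103 108 111 111 112 112 113 114 119 134 141 140
 139 138 134 106  60  60  60  59  58  58]
[253.2918616  114.46306108] 253 114 [ 71 106 141 157 157 158 157 156 156 156 155 147 122 120 145 152 145 141
 149 148 148 148 148 146 146 146 145 145]
t 31.7 pose [541.6 145.4 291.5] yaw -1.305 q6 1.358 tilt [0. 0.]
to (542.5, 146.5, 200, -1.303) 4 rows dx dy dz wz:
   [np.float64(0.01), np.float64(-0.01), np.float64(0.92), np.float64(-0.0)]
   [np.float64(0.01), np.float64(-0.01), np.float64(0.92), np.float64(-0.0)]
   [np.float64(0.01), np.float64(-0.01), np.float64(0.92), np.float64(-0.0)]
   [np.float64(0.01), np.float64(-0.01), np.float64(0.92), np.float64(-0.0)]
```

Call:
step_arm --increments '[{"dx":0.03,"dy":-0.04,"dz":0.9,"wx":0,"wy":0,"wz":0},{"dx":0,"dy":0,"dz":0.9,"wx":0,"wy":0,"wz":0},{"dx":0,"dy":0,"dz":0.9,"wx":0,"wy":0,"wz":0},{"dx":0,"dy":0,"dz":0.9,"wx":0,"wy":0,"wz":0},{"dx":0,"dy":0,"dz":0.2,"wx":0,"wy":0,"wz":0}]'

```text
time_s: 32.2
eef_pos: [541.1, 146.3, 194.1]
ee_rot: [-0.0, 0.991, 0.133, -0.002]
force: [-0.1, 0.6, -3.2]
grip_width: 0.168
grip_force: 101.9
```

Call:
step_arm --increments '[{"dx":0,"dy":0,"dz":0.15,"wx":0,"wy":0,"wz":0},{"dx":0,"dy":0,"dz":0.15,"wx":0,"wy":0,"wz":0},{"dx":0,"dy":0,"dz":0.15,"wx":0,"wy":0,"wz":0},{"dx":0,"dy":0,"dz":0.1,"wx":0,"wy":0,"wz":0},{"dx":0,"dy":0,"dz":0,"wx":0,"wy":0,"wz":0}]'

```text
time_s: 32.7
eef_pos: [542.1, 146.3, 182.6]
ee_rot: [0.0, 0.991, 0.134, -0.0]
force: [0.2, -0.8, -4.6]
grip_width: 0.166
grip_force: 101.9
```

```bash
python3 q.py
python3 - <<'E'
from h import *
c=cap('side','s10.png')
cv2.imwrite('pics/s10z.png',cv2.resize(c['frame'][90:190,195:315],None,fx=5,fy=5,interpolation=2))
E
```

```text
t 32.7 pose [542.1 146.3 182.6] yaw -1.303 q6 1.358 tilt [-0. -0.]
[0.047 0.024 0.057] [ 0.2 -0.8 -4.6] 0.002
```

Call:
step_arm --increments '[{"dx":0,"dy":0,"dz":0.1,"wx":0,"wy":0,"wz":0},{"dx":0,"dy":0,"dz":0.1,"wx":0,"wy":0,"wz":0},{"dx":0,"dy":0,"dz":0.1,"wx":0,"wy":0,"wz":0},{"dx":0,"dy":0,"dz":0,"wx":0,"wy":0,"wz":0}]'

```text
time_s: 33.15
eef_pos: [542.0, 146.4, 174.7]
ee_rot: [-0.0, 0.991, 0.134, -0.0]
force: [-0.4, -0.4, -4.7]
grip_width: 0.163
grip_force: 101.9
```

```bash
python3 q.py
```

```text
t 33.15 pose [542.  146.4 174.7] yaw -1.303 q6 1.358 tilt [-0.001 -0.   ]
[-0.031 -0.039 -0.026] [-0.4 -0.4 -4.7] 0.0
```

Call:
step_arm --increments '[{"dx":0,"dy":0,"dz":0.3,"wx":0,"wy":0,"wz":0},{"dx":0,"dy":0,"dz":0.3,"wx":0,"wy":0,"wz":0},{"dx":0,"dy":0,"dz":0.3,"wx":0,"wy":0,"wz":0},{"dx":0,"dy":0,"dz":0.2,"wx":0,"wy":0,"wz":0},{"dx":0,"dy":0,"dz":0,"wx":0,"wy":0,"wz":0}]'

```text
time_s: 33.65
eef_pos: [541.8, 146.3, 146.7]
ee_rot: [-0.0, 0.991, 0.134, -0.001]
force: [-0.5, 0.1, -4.6]
grip_width: 0.164
grip_force: 102.1
```

Call:
step_arm --increments '[{"dx":0,"dy":0,"dz":0.06,"wx":0,"wy":0,"wz":0},{"dx":0,"dy":0,"dz":0.06,"wx":0,"wy":0,"wz":0},{"dx":0,"dy":0,"dz":0,"wx":0,"wy":0,"wz":0}]'

```text
time_s: 33.95
eef_pos: [542.2, 146.4, 144.7]
ee_rot: [-0.0, 0.991, 0.134, 0.0]
force: [0.3, 0.7, -4.7]
grip_width: 0.165
grip_force: 102.1
```

Call:
step_arm --increments '[{"dx":0,"dy":0,"dz":0.04,"wx":0,"wy":0,"wz":0},{"dx":0,"dy":0,"dz":0,"wx":0,"wy":0,"wz":0}]'

```text
time_s: 34.15
eef_pos: [542.2, 146.3, 143.7]
ee_rot: [-0.0, 0.991, 0.134, -0.0]
force: [-0.3, -0.5, -4.3]
grip_width: 0.165
grip_force: 102.1
```

```bash
python3 q.py
```

```text
t 34.15 pose [542.2 146.3 143.7] yaw -1.303 q6 1.358 tilt [-0.  0.]
[ 0.029 -0.043 -0.003] [-0.3 -0.5 -4.3] 0.0
```

Call:
step_arm --increments '[{"dx":0,"dy":0,"dz":0.04,"wx":0,"wy":0,"wz":0},{"dx":0,"dy":0,"dz":0,"wx":0,"wy":0,"wz":0}]'

```text
time_s: 34.35
eef_pos: [542.1, 146.4, 142.6]
ee_rot: [-0.0, 0.991, 0.134, -0.0]
force: [0.0, 0.4, -3.7]
grip_width: 0.165
grip_force: 102.1
```

Call:
step_arm --increments '[{"dx":0,"dy":0,"dz":0.04,"wx":0,"wy":0,"wz":0},{"dx":0,"dy":0,"dz":0,"wx":0,"wy":0,"wz":0}]'

```text
time_s: 34.55
eef_pos: [542.3, 146.4, 141.8]
ee_rot: [0.0, 0.991, 0.134, 0.0]
force: [0.1, -0.4, -2.7]
grip_width: 0.167
grip_force: 102.3
```

```bash
python3 q.py
```

```text
t 34.55 pose [542.3 146.4 141.8] yaw -1.303 q6 1.358 tilt [0. 0.]
[-0.016 -0.05   0.041] [ 0.1 -0.4 -2.7] 0.002
```

Contact with the floor is beginning, so I'm releasing.

Call:
step_arm --increments '[{"dx":0,"dy":0,"dz":0.01,"wx":0,"wy":0,"wz":0},{"dx":0,"dy":0,"dz":0,"wx":0,"wy":0,"wz":0}]'

```text
time_s: 34.75
eef_pos: [542.3, 146.4, 141.7]
ee_rot: [0.0, 0.991, 0.134, 0.0]
force: [0.3, 0.3, -1.6]
grip_width: 0.162
grip_force: 102.4
```

Call:
step_arm --increments '[{"dx":0,"dy":0,"dz":0,"wx":0,"wy":0,"wz":0},{"dx":0,"dy":0,"dz":0,"wx":0,"wy":0,"wz":0},{"dx":0,"dy":0,"dz":0,"wx":0,"wy":0,"wz":0},{"dx":0,"dy":0,"dz":0,"wx":0,"wy":0,"wz":0},{"dx":0,"dy":0,"dz":0,"wx":0,"wy":0,"wz":0}]' --fingers 65

```text
time_s: 35.25
eef_pos: [542.2, 146.4, 141.5]
ee_rot: [0.0, 0.991, 0.134, 0.0]
force: [0.3, -0.1, 0.0]
grip_width: 0.757
grip_force: 0.0
```

Call:
step_arm --increments '[{"dx":0,"dy":0,"dz":-0.4,"wx":0,"wy":0,"wz":0},{"dx":0,"dy":0,"dz":-0.6,"wx":0,"wy":0,"wz":0},{"dx":0,"dy":0,"dz":-1,"wx":0,"wy":0,"wz":0},{"dx":0,"dy":0,"dz":-1,"wx":0,"wy":0,"wz":0},{"dx":0,"dy":0,"dz":-1,"wx":0,"wy":0,"wz":0}]'

```text
time_s: 35.75
eef_pos: [542.1, 146.4, 243.3]
ee_rot: [0.0, 0.991, 0.134, 0.0]
force: [-0.0, 0.2, -0.1]
grip_width: 0.761
grip_force: 0.0
```

Call:
step_arm --increments '[{"dx":0,"dy":0,"dz":-1,"wx":0,"wy":0,"wz":0},{"dx":0,"dy":0,"dz":0,"wx":0,"wy":0,"wz":0},{"dx":0,"dy":0,"dz":0,"wx":0,"wy":0,"wz":0}]'

```text
time_s: 36.05
eef_pos: [542.2, 146.4, 266.9]
ee_rot: [0.0, 0.991, 0.134, 0.0]
force: [-0.2, 0.1, 0.4]
grip_width: 0.766
grip_force: 0.0
```

```bash
python3 q.py
python3 - <<'E'
from h import *
c=cap('side')
for l in('wrench','small_wrench','vice','vice_jaw','jar','spray_can'):print(l,lm(c,'side',l,6))
cv2.imwrite('pics/end.png',cv2.resize(c['frame'][80:300,190:410],(600,600),interpolation=2))
E
```

```text
t 36.05 pose [542.2 146.4 266.9] yaw -1.303 q6 1.358 tilt [0.001 0.   ]
[-0.014  0.071 -0.034] [-0.2  0.1  0.4] -0.0
wrench [(0.92, array([539.1, 149.6,  14.5])), (0.88, array([379.1, 206.9,   4.1])), (0.88, array([450.9, 399. ,   0.5])), (0.76, array([609.8, 410.2,   2. ])), (0.58, array([234.8, 263.8,   2.5]))]
small_wrench [(0.51, array([393.5,  -3.4,  -1.4])), (0.48, array([526.6, 246.4,  10.8]))]
vice [(0.62, array([ 487.4, -192.6,   -4.1]))]
vice_jaw [(0.81, array([ 543. , -201.8,  135.1]))]
jar [(0.63, array([393.9,  -5.3,   1.6]))]
spray_can [(0.87, array([ 5.158e+02, -4.794e+02,  1.000e-01]))]
```

View pics/end.png

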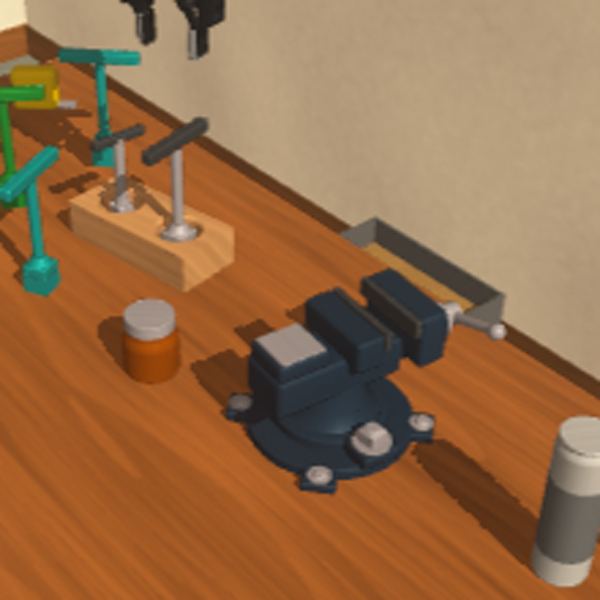

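The wrench stands upright in its hole at (178,190). The vice at (340,380), the jar at (150,340) and the can at (570,500) haven't moved, and the gripper is clear above. Handing in.

```bash
python3 -c "
from rig import finish_job
print(finish_job())"
```

```text
the job is handed in; nothing more can be done
None
```

I tightened both lock bolts until they came up solid (about 2.7 N·m on the left, 2.0 N·m on the right), stood the larger wrench back upright in its hole, and handed the job in at about 36 s; the final picture shows the vice, small wrench, jar and can where they were.

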